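# Tip a stock tube until the first brass fitting shows at the mouth

## Robot

A 6-joint arm with a two-finger parallel gripper is mounted at the origin on the work surface. World frame = base frame: x ahead of the robot, y to its left, z up, the work surface at z = 0. Lengths are in m, angles in degrees, forces in N, time in s.
With the tool pointing down it reaches from about 0.25 to 0.8 m from the base axis. Payload 8.5 kg.
Tool frame: the origin (TCP) lies midway between the tips of the shut fingers; the grasp point (between the pads) lies 19 mm behind it (tcp_to_grasp is the distance from the TCP to the grasp point, in m); z points along the fingers, x is the direction in which the jaws open and shut, and the axes are right-handed (so a half turn about z gives the same grasp; the last joint's range is limited). The gripper opens to 85 mm and grips with 20 to 120 N. Pads are 22 mm wide; open, the fingers measure 114 mm over their backs; the gripper's body (76 mm by 85 mm) begins 54 mm behind the grasp point. The pads swing forward as they close: fully open they stand 13 mm farther back than shut.
Start: joints at [-63.14, 13.648, -0.773, 75.585, 0, 90], TCP at [0.237, -0.468, 0.201] pointing down, gripper open.
Joint ranges: [-152.45, 152.45], [-59.26, 108.67], [-65.41, 83.53], [-104.44, 129.93], [-82.83, 76.93], [-180, 180]. Speed limits (degrees/s): [127.2, 127.2, 159.86, 180, 180, 180].

## Interface

Orientations are given as a 3x3 rotation matrix whose columns are the frame's x, y, z axes.
In Python, from rig import observe, camera, camera_info, sign_off, tcp_to_grasp gives the robot as it stands. The module is installed in compiled form; this text tells all that it offers.
- The arm moves only by the shell command python3 -m inch 'ROWS'. ROWS is JSON, a list of rows, each a list of 7 numbers: the turn, a rotation vector about the tool's x, y, z in rad, then the shift along the tool's x, y, z in m, then the opening in per cent of the stroke, from 0 (shut) to 100 (fully open). In form: [[rx, ry, rz, tx, ty, tz, claw], ...]. A call has 1 to 8 rows; each row is the pose to reach, as a shift and turn from the pose commanded when the call began, along the tool's axes at that moment; what a row does not reach only later rows make up. A row lasts 1/8 s, in which the tool goes at most 62.5 mm and 10.7 degrees, less where a joint would pass 70% of its speed; a pose out of reach is approached as far as the arm can. A call with a gripper value outside its range is refused whole. The fingers move at their own pace and stop on an object; the grip force is fixed at half the most. Time passes only in rows, so rows that repeat a pose let the fingers close. It gives the time, the measured TCP pose, the force and the opening at its end, in the units of the state.
- observe(): the state, without advancing time (a new reading comes with each control period).
- camera(name): name is "scene" or "top" or "wrist"; returns the picture (480x640x3 uint8, red, green, blue); there is no depth.
- camera_info(name): a dict with "camera_matrix" (3x3 intrinsics, pixels), "position" and "orientation" of the camera in the world. Camera axes: x right, y up, looking along -z (the intrinsics and any distortion apply to the point x, -y, -z); pixel columns grow to the right and rows downward; lengths in m; the calibration is good to about 2 mm. The wrist camera is an equidistant fisheye: a pixel r from the principal point sees the ray r / f radians off the axis. A picture is of the moment at which its call begins: read the wrist's pose just before it. camera_info takes no time and is no camera call; for the wrist camera it gives the pose at the moment of the call.
- sign_off(): hands the job in, once; it reports no verdict.
The state is a dict: "t": time; "joint_positions": joint angles; "joint_velocities": joint speeds; "joint_efforts": joint torques, N m; "position": TCP position; "orientation": TCP orientation; "wrist_force": force on the tool from outside, world axes, zero at the start; "ft_torque": the same for the moment, N m; "finger_gap": opening from 0.0 (shut) to 1.0 (fully open).
Only numpy, scipy, OpenCV 4.12 (cv2) and the standard library are available. Lean on these libraries where they do the work, as an engineer would, in place of code of your own. Each camera call takes 0.05 s, during which the arm holds its last target.

## Task

Take the clear stock tube from its leaning rest, tip it slowly mouth-down and stop as soon as the first brass fitting has slid out past the rim by roughly a centimetre, without letting any fitting fall out. Then lay the tube level in the orange-cheeked cradle and let go, with that fitting still sticking out of the mouth ready to be taken and the other one inside the tube. Leave the paint pot, dye jar and cork block where they are.

Things in the scene. Friction and masses are not known exactly. Their poses are not given: they have to be found in the camera images.
- tube_center (a point): centre of the loose stock tube: square, clear plastic, 200 mm long, 40 x 40 mm outside, bore 34 x 34 mm, 160 g. x runs along it to the open mouth (100 mm off), z out of the top face, which has an 18 mm slot all along, y across. The other end has a blue cap 5 mm thick. It starts on the rest, mouth 28 degrees (0.489 rad) above level. Pinch it across its plain sides (40 mm apart) near the centre
- tube_mouth (a point): centre of the tube's mouth, in the plane of its red-banded rim; axes as the tube's. The fittings in the tube start to slide when the mouth is 14 to 27 degrees below level (friction coefficient 0.25 to 0.5, different each time) and stop again when the tilt is taken back a few degrees. The shift is felt as a change of moment at the gripper
- fitting_front_center (a point): centre of the brass barrel fitting nearer the mouth: a cylinder 28 mm across, 72 mm long, 140 to 235 g, loose in the tube, its x along its length. At the start its front end (36 mm from this point) is 50 mm, give or take 2, inside the rim. It falls out once its centre passes the rim
- fitting_back_center (a point): centre of the second, like brass fitting (same size, 140 to 235 g), behind the first, touching it and the blue cap at the start
- rest: fixed leaning rest with blue cheeks on a dark steel foot 190 x 110 x 12 mm; origin at the centre of the foot's underside; x points level towards the side where the tube's mouth leans up, z up
- rest_seat (a point): where the tube's centre lies on the rest, 88 mm above the work surface, axes as the rest's. A 28 mm wide beam carries the tube, with a stop at the capped end and low cheeks 58 to 82 mm either way from here along the tube, reaching 12 mm up its sides
- cradle: fixed level cradle with orange cheeks on a wooden foot 170 x 120 x 12 mm; origin at the centre of the foot's underside; x along the line in which the tube has to lie, z up
- cradle_seat (a point): where the tube's centre has to lie in the cradle, 68 mm above the work surface, axes as the cradle's. A level beam 28 mm wide and 150 mm long carries the tube (its top 48 mm above the work surface); cheeks 51 to 75 mm either way along x, inner faces 48 mm apart, 12 mm above the beam; both ends are open
- paint_pot: bystander: small brown edge-paint pot, 60 mm across, 56 mm high; origin at the centre of its underside
- dye_jar: bystander: jar with black cap, 60 mm across, 85 mm high; origin at the centre of its underside
- sanding_block: bystander: cork block 70 x 100 x 28 mm; origin at the centre of its underside
There are look-alikes about, which are no part of the job. Leave any green, purple or turquoise look-alike of the part that bears fitting_front_center alone.

How it is judged (in metres and radians):
On the way, in this order (a step that is already met when the one before it is completed fails the run):
1. the tube is lifted clear of its rest in the gripper (contact force between the fingers and tube above 1 N and distance of tube_center from where it was at the start of the episode above 0.05 m), for 0.1 s.
2. held with its mouth pointing down (over 6 degrees below level), the first fitting slides out past the rim, not out of the tube (contact force between the fingers and tube above 1 N and angle between tube_center's own x axis and vertical above 1.675 rad and x of fitting_front_center in the frame of tube_center between 0.0655 and 0.098 m), for 0.1 s.
At the end, for the whole second after the job is handed in: The tube lies level and released in the cradle, slotted face up, its centre within 25 mm of the seat; the first fitting rests with 1.5 to 30 mm of its length beyond the rim; the second is wholly inside the tube; all at rest (horizontal distance between tube_center and cradle_seat below 0.025 m and z of tube_center in the frame of cradle_seat between -0.006 and 0.006 m and angle between tube_center's own x axis and vertical between 1.5 and 1.64 rad and angle between tube_center's own z axis and vertical below 0.1 rad and angle between the x axis of tube_center and the x axis of cradle_seat, either way round below 0.15 rad and x of fitting_front_center in the frame of tube_center between 0.0655 and 0.0945 m and z of fitting_front_center in the frame of tube_center above -0.012 m and x of fitting_back_center in the frame of tube_center between -0.08 and 0.064 m and linear speed of each of tube, fitting_front below 0.02 m/s); the robot touches nothing.
It fails at once if a fitting falls out of the tube (distance between fitting_front_center and tube_center above 0.125 m or distance between fitting_back_center and tube_center above 0.1 m).
It fails at once if the tube is swung fast (over 2.5 rad/s) while held mouth-down (angular speed of tube above 2.5 rad/s and angle between tube_center's own x axis and vertical above 1.675 rad and contact force between the fingers and tube above 1 N).
It fails at once if the paint pot, dye jar or cork block is pushed more than 30 mm or tipped (distance of any of paint_pot, dye_jar, sanding_block from where it was at the start of the episode above 0.03 m or angle between any of paint_pot, dye_jar, sanding_block's own z axis and vertical above 0.35 rad).
It also fails if it takes over 72 s, if anything falls off the work surface, if the arm or the gripper's body presses on something with over 40 N, if the wrist force passes 120 N, or if a joint passes its speed limit or range.

## Working session

There is one attempt and no reset: what is moved stays moved. The work goes in short steps, Python scripts to look and compute and a shell command to move; the robot and the scene stay as the last step left them, time stands still between calls to the robot, and variables do not carry over. Pictures are saved under pics/ and viewed, and the job is handed in when it is done.

```bash
mkdir -p pics; ls; cat > h.py <<'E'
import numpy as np, cv2, json
from rig import *
def snap(n,f):
    i=camera_info(n); im=camera(n); cv2.imwrite(f,im[:,:,::-1]); return im,i
E
python3 - <<'E'
from h import *
print(observe()); print(tcp_to_grasp() if callable(tcp_to_grasp) else tcp_to_grasp)
for n in ["scene","top"]:
    im,i=snap(n,f"pics/{n}0.png"); print(n,i)
E
```

```text
pics
{'t': 0.0, 'joint_positions': array([-6.31405062e+01,  1.36823144e+01, -8.18631098e-01,  7.55837311e+01,
        5.72870602e-04,  8.99999095e+01]), 'joint_velocities': array([ 0.03914309, -0.02494798, -0.09626201, -0.00149567,  0.01520355,
       -0.06555696]), 'joint_efforts': array([-2.12999505e-03, -5.38777184e+01,  3.46437764e+01,  1.81184179e-02,
       -9.23775838e-05,  2.93956884e-05]), 'position': array([ 0.23698734, -0.46793974,  0.20015376]), 'orientation': array([[ 4.51805042e-01, -8.92116456e-01, -6.58794709e-04],
       [-8.92115475e-01, -4.51805522e-01,  1.32296389e-03],
       [-1.47788495e-03, -1.00008019e-05, -9.99998908e-01]]), 'wrist_force': array([-0.41753977,  0.6416228 ,  0.46595495]), 'ft_torque': array([ 0.05043292,  0.01600269, -0.00652897]), 'finger_gap': 0.9995991995384472}
0.0187
scene {'camera_matrix': array([[506.51616684,   0.        , 320.3100908 ],
       [  0.        , 506.51616684, 234.67354313],
       [  0.        ,   0.        ,   1.        ]]), 'position': array([ 1.19945573, -0.21172586,  0.8346867 ]), 'orientation': array([[ 2.70310560e-01, -7.22527113e-01,  6.36307136e-01],
       [ 9.62772936e-01,  2.03331921e-01, -1.78113459e-01],
       [-6.89749047e-04,  6.60765238e-01,  7.50592316e-01]])}
top {'camera_matrix': array([[544.38246164,   0.        , 323.26902255],
       [  0.        , 544.38246164, 233.21686969],
       [  0.        ,   0.        ,   1.        ]]), 'position': array([ 0.47563872, -0.03829036,  0.96158989]), 'orientation': array([[-0.00959272,  0.994466  , -0.10462005],
       [-0.99977611, -0.01151171, -0.01775404],
       [-0.01886015,  0.10442632,  0.99435378]])}
```

View pics/scene0.png

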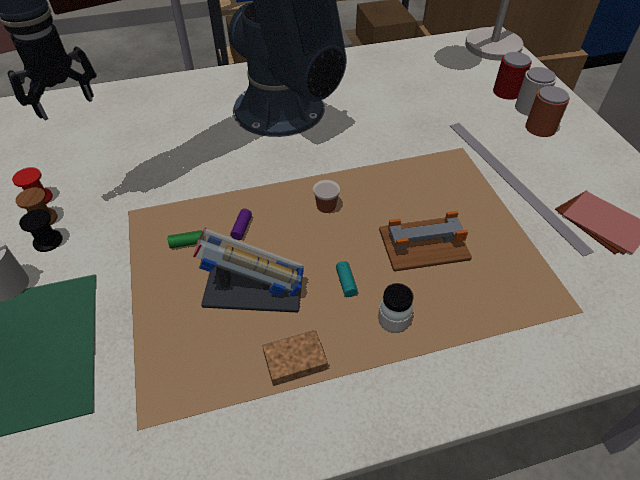

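View pics/top0.png

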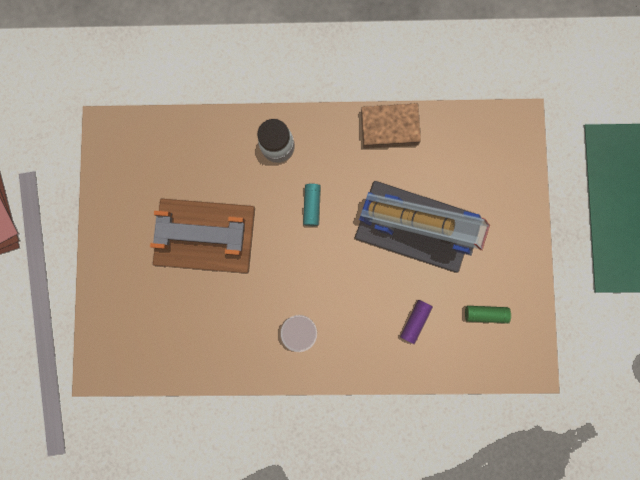

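The top view shows the tube on its rest with the cap at about (366,208) and the red rim at about (483,233). The cradle is at about (200,235), the jar at (275,140), the paint pot at (298,333) and the cork block at (390,125). Possible mix-ups for the fittings are the green (488,314), purple (417,322) and turquoise (312,204) cylinders. I choose the brass pair inside the clear tube, at about (390,215) and (435,222). Next I'll check that in close crops.

```bash
python3 - <<'E'
from h import *
a=cv2.imread('pics/top0.png'); 
cv2.imwrite('pics/c1.png',cv2.resize(a[170:280,345:505],None,fx=5,fy=5,interpolation=cv2.INTER_CUBIC))
cv2.imwrite('pics/c2.png',cv2.resize(a[190:280,145:265],None,fx=6,fy=6,interpolation=cv2.INTER_CUBIC))
b=cv2.imread('pics/scene0.png')
cv2.imwrite('pics/c3.png',cv2.resize(b[220:320,180:320],None,fx=5.5,fy=5.5,interpolation=cv2.INTER_CUBIC))
E
```

```text
(no output)
```

View pics/c1.png

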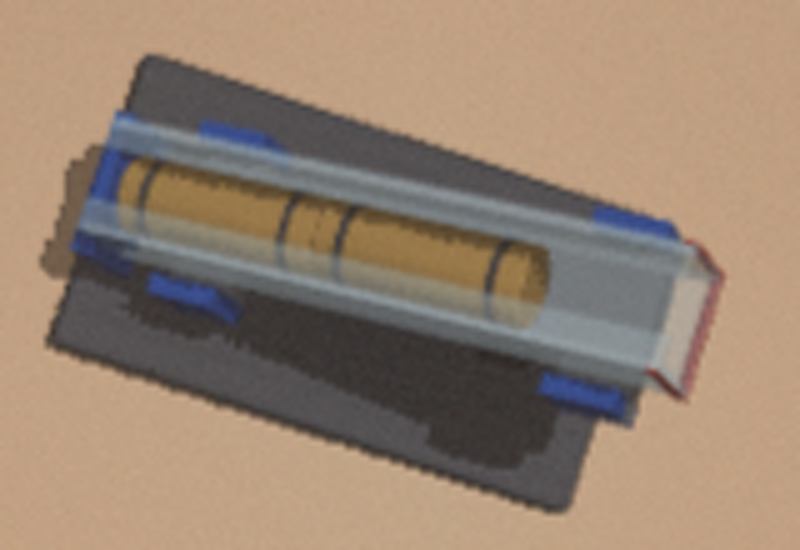

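View pics/c2.png

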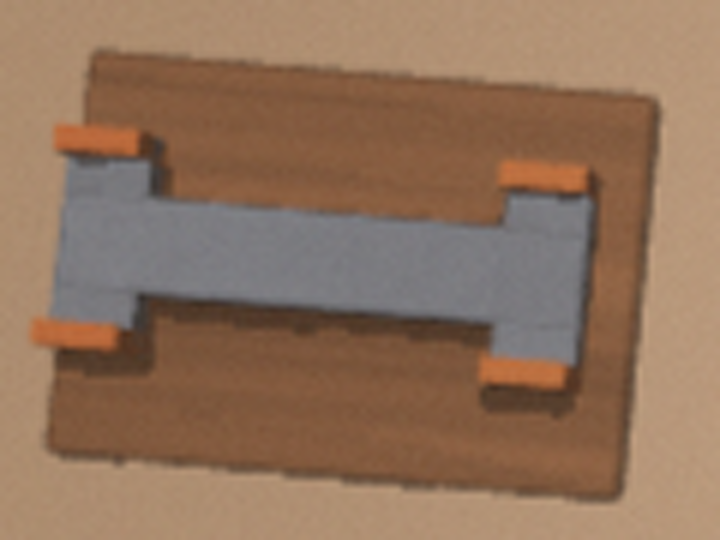

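View pics/c3.png

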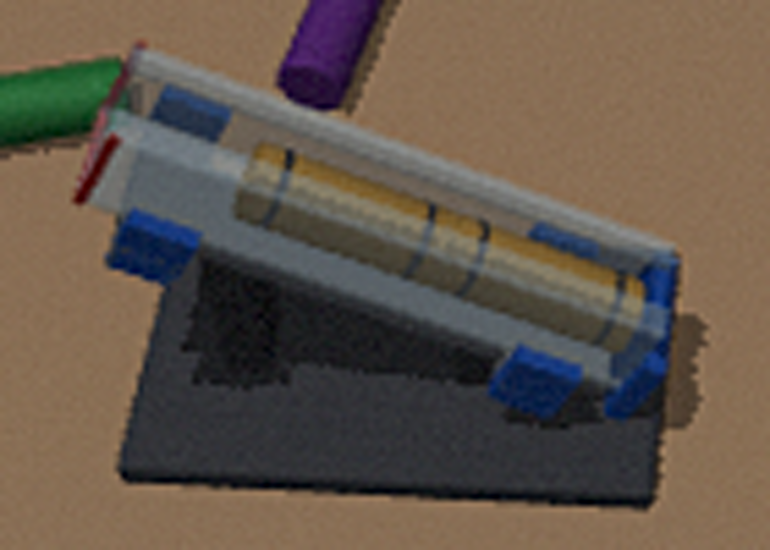

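```bash
cat >> h.py <<'E'
def ray(i,px):
    K=i['camera_matrix'];d=np.array([(px[0]-K[0,2])/K[0,0],-(px[1]-K[1,2])/K[1,1],-1.]);return i['orientation']@d
def atz(i,px,z):
    d=ray(i,px);p=np.array(i['position']);return p+d*(z-p[2])/d[2]
def proj(i,P):
    K=i['camera_matrix'];c=np.array(i['orientation']).T@(np.array(P)-i['position']);return K[0,2]-K[0,0]*c[0]/c[2],K[1,2]+K[1,1]*c[1]/c[2]
E
cat > m.py <<'E'
from h import *
i=camera_info('top')
def C(pts,o,s,z): return np.array([atz(i,(o[0]+(x+.5)/s-.5,o[1]+(y+.5)/s-.5),z) for x,y in pts])
r=C([(145,57),(48,345),(565,512)],(345,170),5,.012)
c=C([(92,50),(658,97),(617,500),(48,455)],(145,190),6,.012)
print(r.round(4)); print('rest c',(r[0]+r[2])/2,'len',np.linalg.norm(r[2]-r[1]),np.linalg.norm(r[0]-r[1]),'ang',np.degrees(np.arctan2(*(r[2]-r[1])[1::-1])), np.degrees(np.arctan2(*(r[0]-r[1])[1::-1])))
print(c.round(4)); print('cradle c',c.mean(0),'len',np.linalg.norm(c[1]-c[0]),np.linalg.norm(c[3]-c[0]))
d=c[1]+c[2]-c[0]-c[3]; print('ang',np.degrees(np.arctan2(d[1],d[0])))
d=c[1]+c[0]-c[2]-c[3]; print('ang across',np.degrees(np.arctan2(d[1],d[0])))
# beam ends z=.048, cheek tops z=.06
b=C([(60,245),(583,283)],(145,190),6,.048);print('beam',b, b.mean(0),np.linalg.norm(b[1]-b[0]))
k=C([(104,128),(77,320),(545,163),(525,358)],(145,190),6,.06);print('cheeks',k.mean(0))
# tube cap top corners & mouth
E
python3 m.py
```

```text
[[ 0.6674 -0.1113  0.012 ]
 [ 0.5654 -0.0754  0.012 ]
 [ 0.5053 -0.2535  0.012 ]]
rest c [ 0.58633057 -0.18240108  0.012     ] len 0.188025063844022 0.10807215606821713 ang -108.66612807284305 -19.386692825414382
[[0.642  0.2683 0.012 ]
 [0.6258 0.1002 0.012 ]
 [0.5074 0.1117 0.012 ]
 [0.5222 0.2786 0.012 ]]
cradle c [0.57434679 0.18971079 0.012     ] len 0.16883101487476976 0.12016758844948208
ang -95.28901012731048
ang across -5.238382350492528
beam [[0.57986102 0.26454499 0.048     ]
 [0.56734903 0.11597564 0.048     ]] [0.57360502 0.19026032 0.048     ] 0.14909528072553732
cheeks [0.57853002 0.18975115 0.06      ]
```

```bash
cat > fit.py <<'E'
from h import *
from scipy.optimize import least_squares
it,is_=camera_info('top'),camera_info('scene')
def up(l,o,s): return [(o[0]+(x+.5)/s-.5,o[1]+(y+.5)/s-.5) for x,y in l]
# local corners  (x,y,z): x to mouth(-y world), z up, y = z cross x -> +x world
h=.02;m=.1
TP=[((m,h,h),(690,243)),((m,-h,h),(650,370)),((m,h,-h),(720,272)),((m,-h,-h),(685,400))]
SP=[((m,-h,h),(140,48)),((m,h,h),(115,113)),((m,h,-h),(78,203)),((-m,-h,h),(680,255))]
tp=up([p for _,p in TP],(345,170),5); sp=up([p for _,p in SP],(180,220),5.5)
def R(yaw,p):
    x=np.array([np.cos(yaw)*np.cos(p),np.sin(yaw)*np.cos(p),np.sin(p)]);y=np.array([-np.sin(yaw),np.cos(yaw),0]);return np.column_stack([x,y,np.cross(x,y)])
def f(v,full=False):
    r=[]
    M=R(v[3],.489)
    for (l,_),q in zip(TP,tp): r+=list(np.subtract(proj(it,v[:3]+M@l),q))
    for (l,_),q in zip(SP,sp): r+=list(np.subtract(proj(is_,v[:3]+M@l),q))
    return np.array(r)
s=least_squares(f,[.586,-.182,.088,np.radians(-108)],loss='soft_l1')
print(s.x[:3],np.degrees(s.x[3])); print(f(s.x).reshape(-1,2).round(1))
g=lambda w:f([w[0],w[1],.088,w[2]])
s=least_squares(g,[.586,-.182,np.radians(-108)],loss='soft_l1');print(s.x[:2],np.degrees(s.x[2]));print(g(s.x).reshape(-1,2).round(1))
E
python3 fit.py
```

```text
[ 0.59017514 -0.18131042  0.08421226] -110.42969591756025
[[-0.3 -0.3]
 [-0.7 -0.6]
 [-0.9  1. ]
 [-2.  -0.6]
 [-0.7 -0.8]
 [-1.4  4. ]
 [-1.3 -0.5]
 [-1.3 -0.5]]
[ 0.59129153 -0.18086587] -111.23380056781475
[[ 0.  -0.6]
 [-0.8 -0.9]
 [-0.7  0.9]
 [-2.1 -0.7]
 [-0.5 -2.2]
 [-1.5  2.6]
 [-1.4 -2. ]
 [-1.  -0.8]]
```

```bash
sed -i 's/((m,h,h),(115,113)),((m,h,-h)/((m,h,-h)/' fit.py; cat >> fit.py <<'E'
def ov(v,name):
    a=cv2.imread(f'pics/{name}0.png'); o,w,k=((345,170),(160,110),5) if name=='top' else ((180,220),(140,100),5.5)
    c=cv2.resize(a[o[1]:o[1]+w[1],o[0]:o[0]+w[0]],None,fx=k,fy=k,interpolation=cv2.INTER_CUBIC)
    i=it if name=='top' else is_; M=R(v[3],.489)
    P={}
    for x in(-m,m):
        for y in(-h,h):
            for z in(-h,h):
                p=proj(i,v[:3]+M@(x,y,z)); P[x,y,z]=(int((p[0]-o[0]+.5)*k-.5),int((p[1]-o[1]+.5)*k-.5))
    for a1 in P:
        for b1 in P:
            if sum(u!=w for u,w in zip(a1,b1))==1: cv2.line(c,P[a1],P[b1],(0,255,0) if a1[2]==b1[2]==h else (255,0,255),1)
    cv2.imwrite(f'pics/ov_{name}.png',c)
v=[s.x[0],s.x[1],.088,s.x[2]]
ov(v,'top');ov(v,'scene')
E
python3 fit.py
```

```text
[ 0.58998024 -0.18190185  0.08299798] -110.23676760890731
[[-0.1 -0.2]
 [-0.4 -0.6]
 [-0.7  1. ]
 [-1.7 -0.6]
 [-1.  -0.2]
 [-1.5  0.1]
 [-1.7 -0.3]]
[ 0.59170384 -0.18130958] -111.26339474751754
[[ 0.3 -0.8]
 [-0.5 -1.2]
 [-0.4  0.6]
 [-1.8 -0.9]
 [-0.7 -2. ]
 [-1.6 -1.8]
 [-1.1 -0.5]]
```

View pics/ov_top.png

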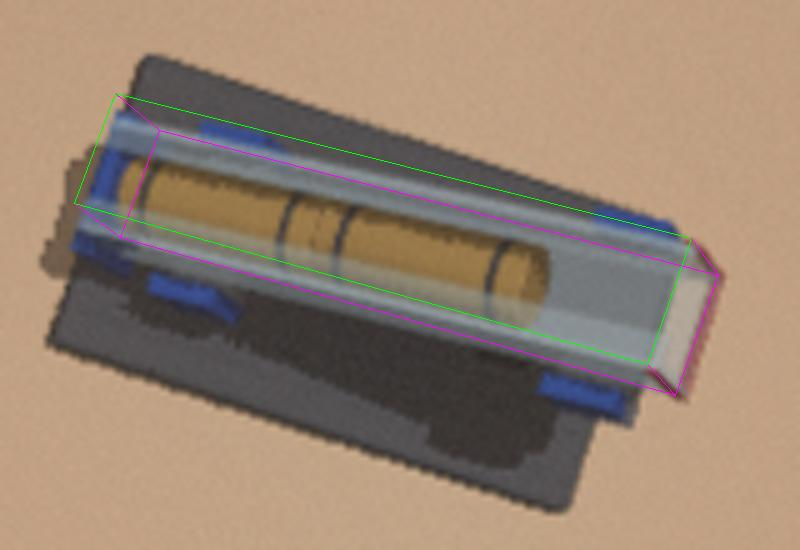

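View pics/ov_scene.png

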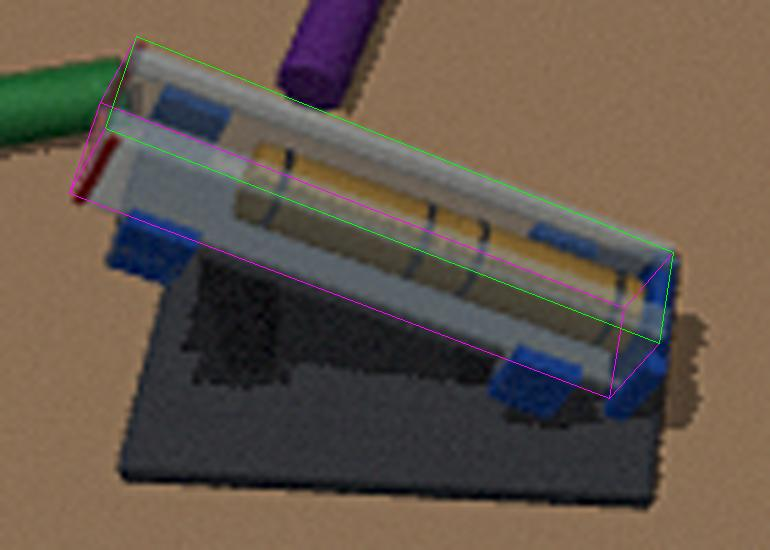

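```bash
sed -i 's/((m,-h,-h),(685,400))\]/((m,-h,-h),(685,400)),((-m,h,h),(118,115)),((-m,-h,h),(77,232))]/' fit.py
python3 fit.py
```

```text
[ 0.5883674  -0.18227397  0.0817142 ] -109.3381312401032
[[ 0.   0.1]
 [ 0.1 -0.1]
 [-0.6  1.1]
 [-1.1 -0.3]
 [-1.1 -0.1]
 [-0.4 -1.2]
 [-1.5  0.1]
 [-1.7  0.5]
 [-2.1 -1.1]]
[ 0.58807377 -0.18092782] -109.08407725007571
[[ 0.3 -0.5]
 [ 0.5 -0.5]
 [-0.3  0.5]
 [-0.8 -0.7]
 [-1.9 -0.3]
 [-1.1 -1.3]
 [-1.5 -2.3]
 [-1.7 -1.7]
 [-1.6 -3.5]]
```

View pics/ov_top.png

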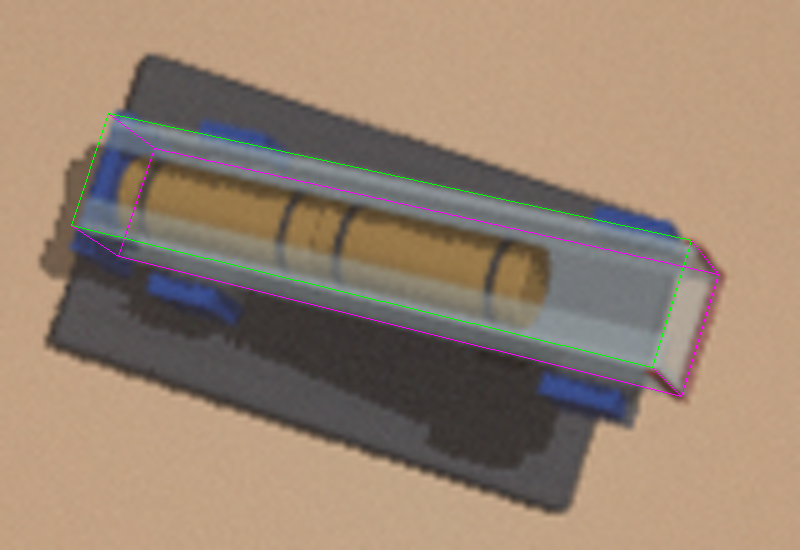

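View pics/ov_scene.png

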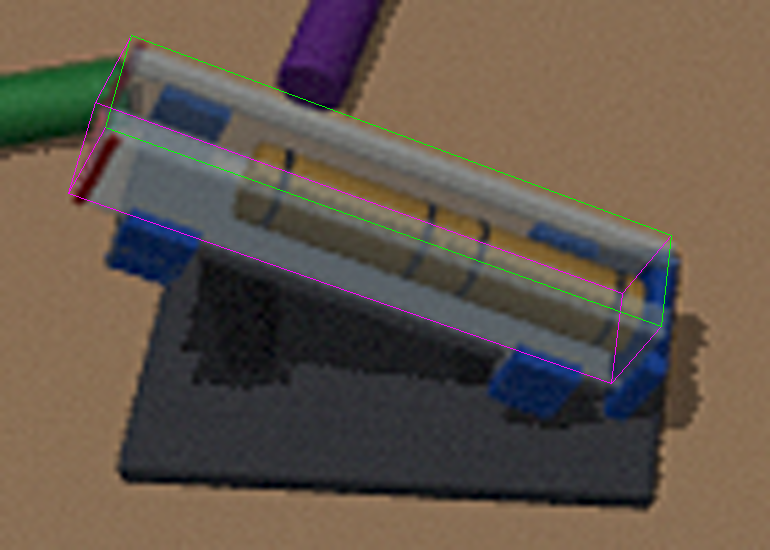

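```bash
cat >> h.py <<'E'
from scipy.spatial.transform import Rotation as Ro
def tubeR(yaw,p):
    yaw,p=np.radians(yaw),np.radians(p)
    x=np.array([np.cos(yaw)*np.cos(p),np.sin(yaw)*np.cos(p),np.sin(p)]);y=np.array([-np.sin(yaw),np.cos(yaw),0]);return np.column_stack([x,y,np.cross(x,y)])
def toolR(T): return np.column_stack([T[:,1],T[:,0],-T[:,2]])
def rel(Rt,pt):
    o=observe();R0=o['orientation'];p0=o['position']
    return Ro.from_matrix(R0.T@Rt).as_rotvec(),R0.T@(np.array(pt)-p0)
TC=np.array([.588,-.182,.086]);YAW=-109;G=.0215
E
python3 - <<'E'
from h import *
T=tubeR(YAW,28);Rt=toolR(T)
for back in (.12,0): 
    p=TC+Rt[:,2]*(G-back); print(p,*[a.round(3) for a in rel(Rt,p)])
E
```

```text
[ 0.60305523 -0.13827643  0.17297034] [-0.465  0.189 -0.754] [-0.129 -0.476  0.027]
[ 0.58471383 -0.19154372  0.06701663] [-0.465  0.189 -0.754] [-0.089 -0.435  0.133]
```

```bash
python3 -m inch '[[0,0,0,-0.005,-0.02,-0.05,100],[-0.05,0.02,-0.08,-0.015,-0.055,-0.09,100],[-0.1,0.04,-0.17,-0.03,-0.11,-0.1,100],[-0.17,0.07,-0.28,-0.045,-0.165,-0.1,100],[-0.24,0.1,-0.4,-0.06,-0.22,-0.1,100],[-0.31,0.13,-0.51,-0.075,-0.275,-0.1,100],[-0.38,0.16,-0.63,-0.09,-0.33,-0.1,100],[-0.45,0.18,-0.73,-0.105,-0.385,-0.1,100]]'
python3 - <<'E'
from h import *
T=tubeR(YAW,28);Rt=toolR(T)
for back in (.12,0): 
    p=TC+Rt[:,2]*(G-back); print(p,*[a.round(4) for a in rel(Rt,p)])
E
```

```text
t: 1.1
position: [0.5344, -0.199, 0.3009]
orientation: [[0.938, -0.309, -0.155], [-0.346, -0.834, -0.431], [0.004, 0.458, -0.889]]
wrist_force: [1.3, -0.8, 0.0]
finger_gap: 1.0
[ 0.60305523 -0.13827643  0.17297034] [-0.0127  0.0067 -0.0204] [ 0.043  -0.1305  0.0769]
[ 0.58471383 -0.19154372  0.06701663] [-0.0127  0.0067 -0.0204] [ 0.0438 -0.1289  0.1968]
```

```bash
python3 -m inch '[[-0.013,0.007,-0.02,0.012,-0.035,0.01,100],[-0.013,0.007,-0.02,0.022,-0.07,0.03,100],[-0.013,0.007,-0.02,0.032,-0.1,0.05,100],[-0.013,0.007,-0.02,0.04,-0.122,0.065,100],[-0.013,0.007,-0.02,0.043,-0.13,0.07,100],[-0.013,0.007,-0.02,0.043,-0.13,0.07,100]]'
python3 - <<'E'
from h import *
T=tubeR(YAW,28);Rt=toolR(T)
for back in (.12,0): 
    p=TC+Rt[:,2]*(G-back); print(p,*[a.round(4) for a in rel(Rt,p)])
im,i=snap('wrist','pics/w1.png');print(i)
snap('top','pics/t1.png');snap('scene','pics/s1.png')
E
```

```text
t: 1.85
position: [0.6031, -0.1376, 0.1794]
orientation: [[0.944, -0.291, -0.154], [-0.33, -0.834, -0.442], [0.0, 0.468, -0.884]]
wrist_force: [-0.3, -0.5, 0.1]
finger_gap: 0.995
[ 0.60305523 -0.13827643  0.17297034] [-0.0017  0.0018 -0.004 ] [ 0.0001 -0.0024  0.006 ]
[ 0.58471383 -0.19154372  0.06701663] [-0.0017  0.0018 -0.004 ] [ 0.0004 -0.0022  0.126 ]
{'camera_matrix': array([[371.64829954,   0.        , 318.28935965],
       [  0.        , 371.64829954, 239.32660473],
       [  0.        ,   0.        ,   1.        ]]), 'position': array([0.65069201, 0.00147902, 0.29723558]), 'orientation': array([[ 9.44428048e-01,  2.32887278e-01,  2.31989608e-01],
       [-3.28718135e-01,  6.68618557e-01,  6.67003458e-01],
       [ 2.24062611e-04, -7.06195965e-01,  7.08016390e-01]])}
```

View pics/w1.png

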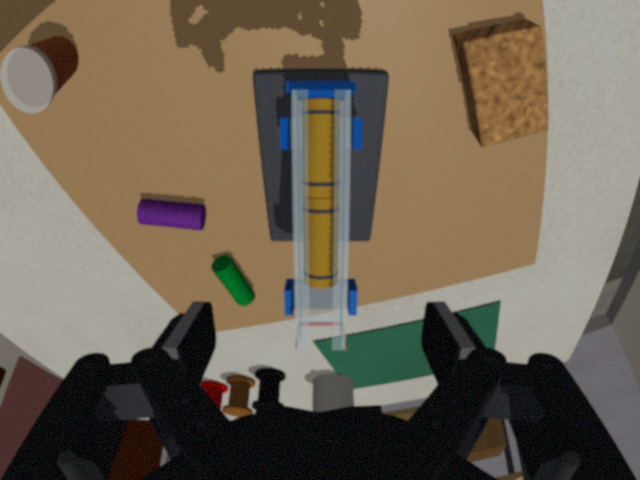

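View pics/s1.png

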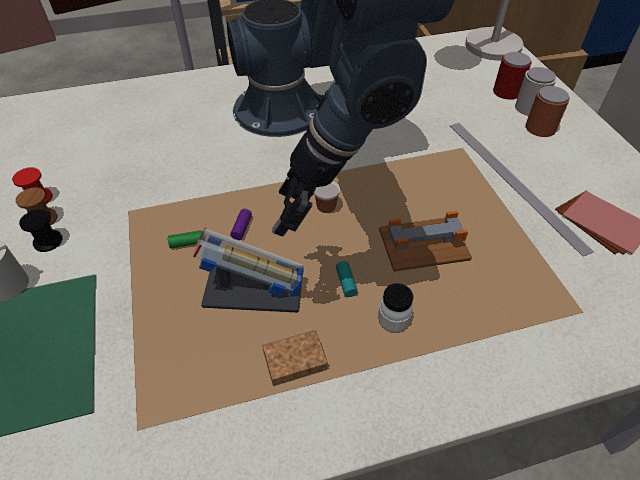

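```bash
python3 - <<'E'
from h import *
i=camera_info('wrist');K=i['camera_matrix']
def pw(P):
    c=i['orientation'].T@(P-i['position']);v=np.array([c[0],-c[1],-c[2]]);th=np.arctan2(np.hypot(v[0],v[1]),v[2]);r=th*K[0,0];n=np.hypot(v[0],v[1]);return (K[0,2]+r*v[0]/n,K[1,2]+r*v[1]/n)
T=tubeR(YAW,28)
for l in [(-.1,-.02,.02),(-.1,.02,.02),(.1,-.02,.02),(.1,.02,.02),(.1,-.02,-.02),(.1,.02,-.02)]: print(l,np.round(pw(TC+T@np.array(l)),1))
a=cv2.imread('pics/w1.png');cv2.imwrite('pics/w1c.png',cv2.resize(a[70:370,260:390],None,fx=2,fy=2))
E
```

```text
(-0.1, -0.02, 0.02) [289.3  88.8]
(-0.1, 0.02, 0.02) [347.9  88.5]
(0.1, -0.02, 0.02) [295.4 346.9]
(0.1, 0.02, 0.02) [343.9 346.7]
(0.1, -0.02, -0.02) [297.7 323.1]
(0.1, 0.02, -0.02) [341.2 322.9]
```

View pics/w1c.png

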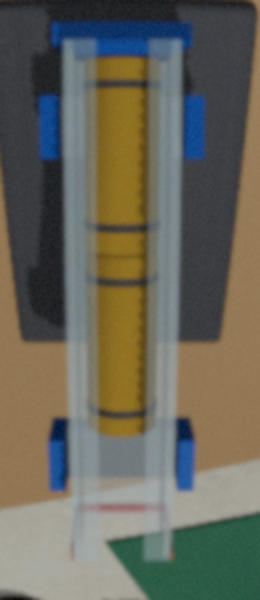

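```bash
python3 -m inch '[[-0.002,0.002,-0.004,0.002,-0.002,0.03,100],[-0.002,0.002,-0.004,0.002,-0.002,0.06,100],[-0.002,0.002,-0.004,0.002,-0.002,0.09,100],[-0.002,0.002,-0.004,0.002,-0.002,0.11,100],[-0.002,0.002,-0.004,0.002,-0.002,0.124,100],[-0.002,0.002,-0.004,0.002,-0.002,0.126,100],[-0.002,0.002,-0.004,0.002,-0.002,0.126,100]]'
python3 - <<'E'
from h import *
T=tubeR(YAW,28);Rt=toolR(T)
p=TC+Rt[:,2]*G; print(p,*[a.round(4) for a in rel(Rt,p)])
snap('wrist','pics/w2.png');snap('scene','pics/s2.png')
a=cv2.imread('pics/s2.png');cv2.imwrite('pics/s2c.png',cv2.resize(a[180:330,160:360],None,fx=4,fy=4))
E
```

```text
t: 2.88
position: [0.5868, -0.1921, 0.0678]
orientation: [[0.946, -0.288, -0.151], [-0.325, -0.835, -0.444], [0.002, 0.469, -0.883]]
wrist_force: [-0.1, 0.5, 0.4]
finger_gap: 0.999
[ 0.58471383 -0.19154372  0.06701663] [-0.0003 -0.0016 -0.0007] [-0.0021 -0.0002  0.0008]
```

View pics/w2.png

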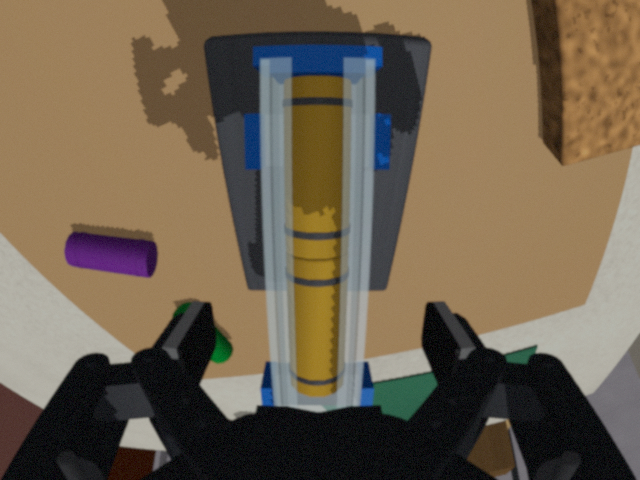

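View pics/s2c.png

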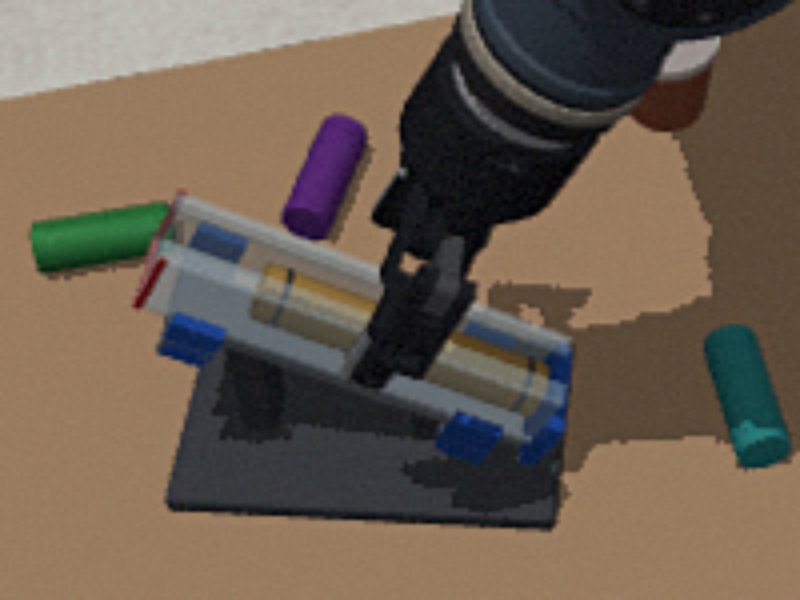

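The fingers straddle the tube near its middle, and the tube is centred between the jaws (wrist view, column 318). I'll close on it now.

```bash
python3 -m inch '[[0,0,0,0,0,0,0],[0,0,0,0,0,0,0],[0,0,0,0,0,0,0],[0,0,0,0,0,0,0],[0,0,0,0,0,0,0],[0,0,0,0,0,0,0]]'
python3 - <<'E'
from h import *
o=observe();print(o['wrist_force'],o['ft_torque'],o['finger_gap'])
E
```

```text
t: 3.72
position: [0.5864, -0.1918, 0.0674]
orientation: [[0.946, -0.287, -0.152], [-0.325, -0.835, -0.444], [0.001, 0.469, -0.883]]
wrist_force: [-1.2, 3.2, 5.8]
finger_gap: 0.449
[-1.2118756   3.21241472  5.81593581] [ 0.52901774  0.27801927 -0.19496262] 0.4488771316993777
```

```bash
python3 -m inch '[[0,0,0,0,0,-0.004,0],[0,0,0,0,0,-0.012,0],[0,0,0,0,0,-0.024,0],[0,0,0,0,0,-0.04,0],[0,0,0,0,0,-0.056,0],[0,0,0,0,0,-0.07,0],[0,0,0,0,0,-0.08,0],[0,0,0,0,0,-0.08,0]]'
python3 - <<'E'
from h import *
o=observe();print(o['wrist_force'],o['ft_torque'],o['finger_gap'])
snap('scene','pics/s3.png')
# candidate tipping place
CS=np.array([.574,.19,.068])
for y,z,p in((.05,.3,15),(.19,.3,10),(.19,.3,0)):
    T=tubeR(-97,p);Rt=toolR(T);pp=np.array([.574,y,z])+Rt[:,2]*G; print(pp,*[a.round(3) for a in rel(Rt,pp)])
E
```

```text
t: 4.72
position: [0.5991, -0.1562, 0.1383]
orientation: [[0.946, -0.288, -0.151], [-0.325, -0.835, -0.444], [0.002, 0.469, -0.883]]
wrist_force: [0.4, -0.2, -6.5]
finger_gap: 0.451
[ 0.39822991 -0.21289298 -6.46172608] [ 0.86128672 -0.22713262 -0.032229  ] 0.4509418229565146
[0.57332184 0.04447687 0.27923259] [ 0.226  0.076 -0.195] [-0.089 -0.094 -0.21 ]
[0.57354501 0.18629439 0.27882663] [ 0.313  0.068 -0.199] [-0.135 -0.213 -0.273]
[0.574  0.19   0.2785] [ 0.487  0.05  -0.205] [-0.136 -0.216 -0.274]
```

View pics/s3.png

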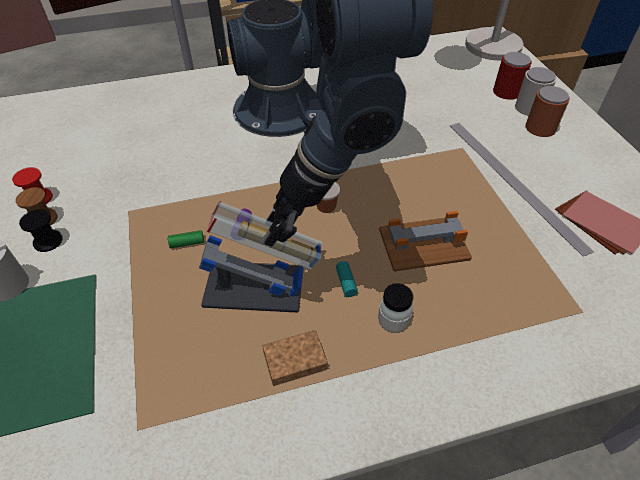

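```bash
python3 - <<'E'
from h import *
T=tubeR(-95.3,12);Rt=toolR(T);pp=np.array([.574,.19,.25])+Rt[:,2]*G; print(pp,*[a.round(3) for a in rel(Rt,pp)])
E
```

```text
[0.57358709 0.18554901 0.22896983] [ 0.278  0.081 -0.225] [-0.135 -0.235 -0.229]
```

```bash
python3 -m inch '[[0,0,0,-0.003,-0.005,-0.015,0],[0,0,0,-0.01,-0.015,-0.035,0],[0.02,0.01,-0.02,-0.02,-0.03,-0.06,0],[0.05,0.015,-0.04,-0.03,-0.05,-0.085,0],[0.08,0.025,-0.07,-0.045,-0.075,-0.11,0],[0.11,0.035,-0.09,-0.06,-0.1,-0.132,0],[0.14,0.04,-0.11,-0.073,-0.125,-0.15,0],[0.16,0.045,-0.13,-0.085,-0.147,-0.165,0]]'
python3 - <<'E'
from h import *
T=tubeR(-95.3,12);Rt=toolR(T);pp=np.array([.574,.19,.25])+Rt[:,2]*G; print(pp,*[a.round(3) for a in rel(Rt,pp)])
E
```

```text
t: 5.78
position: [0.5852, 0.0696, 0.2154]
orientation: [[0.982, -0.178, -0.069], [-0.191, -0.931, -0.312], [-0.009, 0.32, -0.947]]
wrist_force: [0.1, 0.2, -6.2]
finger_gap: 0.447
[0.57358709 0.18554901 0.22896983] [ 0.116  0.035 -0.094] [-0.034 -0.102 -0.048]
```

```bash
python3 -m inch '[[0.02,0.005,-0.02,-0.006,-0.018,-0.008,0],[0.04,0.012,-0.035,-0.012,-0.036,-0.017,0],[0.06,0.018,-0.05,-0.018,-0.053,-0.025,0],[0.08,0.024,-0.065,-0.023,-0.068,-0.032,0],[0.095,0.03,-0.078,-0.027,-0.08,-0.038,0],[0.105,0.033,-0.088,-0.03,-0.088,-0.042,0],[0.11,0.035,-0.092,-0.03,-0.092,-0.044,0],[0.11,0.035,-0.092,-0.03,-0.092,-0.044,0]]'
python3 - <<'E'
from h import *
T=tubeR(-95.3,12);Rt=toolR(T);pp=np.array([.574,.19,.25])+Rt[:,2]*G; print(pp,*[a.round(3) for a in rel(Rt,pp)])
o=observe();print(o['ft_torque'],o['orientation'].T@o['ft_torque'])
snap('scene','pics/s4.png')
snap('top','pics/t4.png')
snap('wrist','pics/w4.png')
E
```

```text
t: 6.78
position: [0.5758, 0.1722, 0.2266]
orientation: [[0.995, -0.094, -0.021], [-0.096, -0.972, -0.215], [-0.001, 0.216, -0.976]]
wrist_force: [0.4, -0.7, -5.6]
finger_gap: 0.445
[0.57358709 0.18554901 0.22896983] [ 0.008  0.002 -0.004] [-0.004 -0.012 -0.005]
[ 0.41698332 -0.1028477  -0.02227106] [0.42496229 0.05603715 0.03486595]
```

View pics/s4.png

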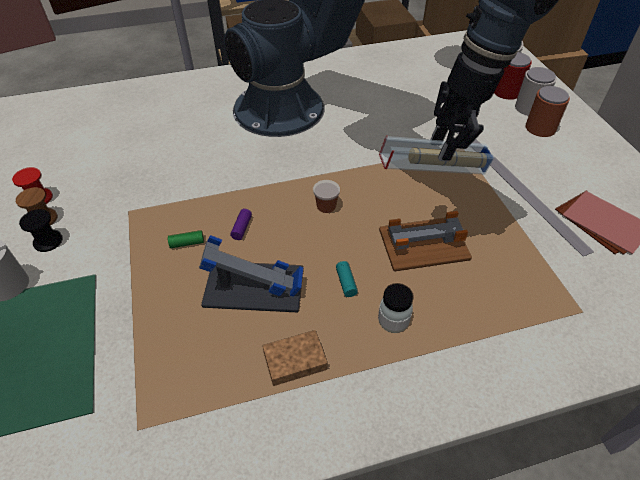

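View pics/t4.png

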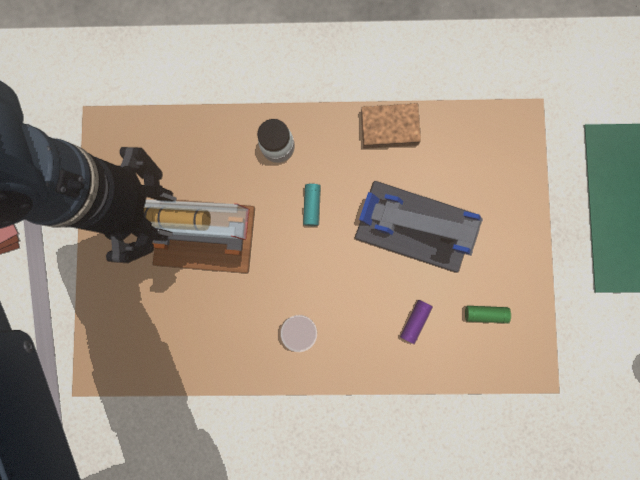

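View pics/w4.png

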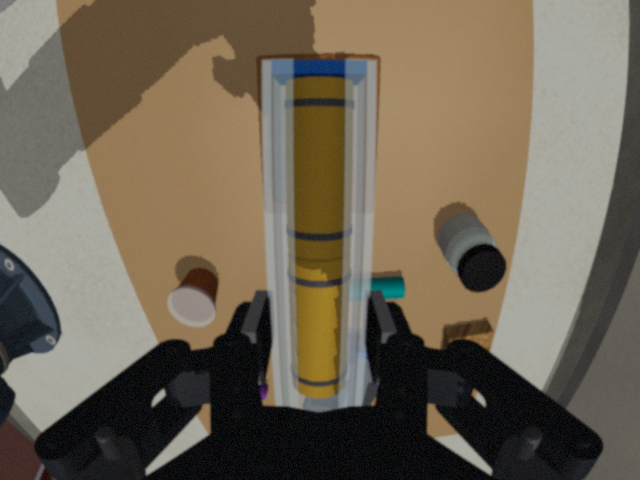

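```bash
cat >> h.py <<'E'
def pw(i,P):
    K=i['camera_matrix'];c=i['orientation'].T@(P-i['position']);v=np.array([c[0],-c[1],-c[2]]);n=np.hypot(v[0],v[1]);r=np.arctan2(n,v[2])*K[0,0];return np.array([K[0,2]+r*v[0]/n,K[1,2]+r*v[1]/n])
def state():
    o=observe();R0=o['orientation'];t=R0.T@o['ft_torque'];f=o['wrist_force']
    print('t',o['t'],'mouth elev deg %.2f'%np.degrees(np.arcsin(R0[2,1])),'tau_tool',t.round(3),'F',f.round(2),'gap %.3f'%o['finger_gap'],'p',o['position'].round(4)); return o
def rowx(x,z=.011,dx=0):  # tube x -> wrist row
    o=observe();i=camera_info('wrist');R0=o['orientation'];c=o['position']-R0[:,2]*G
    return pw(i,c+R0[:,1]*(x+dx)-R0[:,2]*z)
E
python3 - <<'E'
from h import *
state()
for x,z in[(-.1,.02),(-.095,.011),(-.059,.011),(-.023,.011),(.013,.011),(.049,.011)]: print(x,rowx(x,z).round(1))
a=cv2.imread('pics/w4.png');cv2.imwrite('pics/w4c.png',cv2.resize(a[40:420,240:400],None,fx=1.55,fy=1.55,interpolation=cv2.INTER_CUBIC))
E
```

```text
t 6.925 mouth elev deg 12.47 tau_tool [0.368 0.025 0.02 ] F [-0.7   0.58 -6.12] gap 0.448 p [0.5758 0.1718 0.2265]
-0.1 [320.9  58.8]
-0.095 [320.7  76.1]
-0.059 [320.5 170.9]
-0.023 [320.3 260.5]
0.013 [320.  336.8]
0.049 [319.8 397.6]
```

View pics/w4c.png

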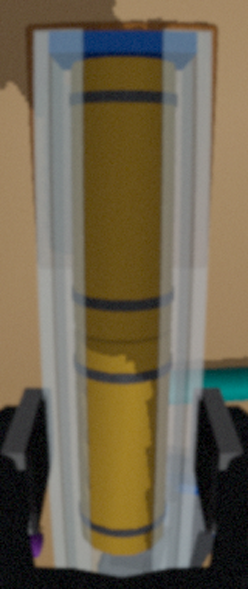

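```bash
cat > trk.py <<'E'
from h import *
from scipy.signal import find_peaks
import sys
o=state(); xs=np.linspace(-.1,.07,171); rows=np.array([rowx(x)[1] for x in xs])
im,_=snap('wrist',f'pics/k_{sys.argv[1]}.png')
g=im[:,311:330].astype(float); p=np.median(g.mean(2),axis=1)
base=cv2.GaussianBlur(p.reshape(-1,1),(1,15),5).ravel()
d=np.array([min(base[max(0,r-7)],base[min(479,r+7)])-p[r] for r in range(480)])
pk,_=find_peaks(d[60:400],height=12,distance=6);pk+=60
print('bands x(mm):',[(round(float(np.interp(r,rows,xs))*1000),int(d[r])) for r in pk])
E
python3 trk.py a
```

```text
t 6.925 mouth elev deg 12.47 tau_tool [0.368 0.025 0.02 ] F [-0.7   0.58 -6.12] gap 0.448 p [0.5758 0.1718 0.2265]
bands x(mm): [(-96, 20), (-85, 22), (-33, 23), (-13, 29), (40, 35)]
```

```bash
python3 -m inch '[[0.03,0,0,0,0,0,0],[0.08,0,0,0,0,0,0],[0.13,0,0,0,0,0,0],[0.18,0,0,0,0,0,0],[0.23,0,0,0,0,0,0],[0.28,0,0,0,0,0,0],[0.32,0,0,0,0,0,0],[0.35,0,0,0,0,0,0]]'; python3 trk.py b
```

```text
t: 7.98
position: [0.5756, 0.1715, 0.2269]
orientation: [[0.995, -0.096, 0.013], [-0.097, -0.986, 0.133], [-0.0, -0.134, -0.991]]
wrist_force: [-0.3, 0.7, -6.7]
finger_gap: 0.449
t 7.975 mouth elev deg -7.69 tau_tool [-0.411  0.019 -0.009] F [-0.33  0.75 -6.67] gap 0.449 p [0.5756 0.1715 0.2269]
bands x(mm): [(-95, 53), (-85, 29), (-33, 24), (-13, 24), (40, 37)]
```

```bash
python3 -m inch '[[0.02,0,0,0,0,0,0],[0.04,0,0,0,0,0,0],[0.06,0,0,0,0,0,0],[0.075,0,0,0,0,0,0],[0.085,0,0,0,0,0,0]]'; python3 trk.py c
```

```text
t: 8.65
position: [0.5757, 0.1722, 0.2266]
orientation: [[0.995, -0.094, 0.02], [-0.096, -0.972, 0.216], [-0.001, -0.217, -0.976]]
wrist_force: [1.0, 0.1, -5.9]
finger_gap: 0.448
t 8.65 mouth elev deg -12.51 tau_tool [-0.555 -0.021  0.042] F [ 0.95  0.13 -5.91] gap 0.448 p [0.5757 0.1722 0.2266]
bands x(mm): [(-95, 59), (-85, 31), (-32, 25), (-13, 24), (39, 26)]
```

```bash
python3 -m inch '[[0.009,0,0,0,0,0,0],[0.017,0,0,0,0,0,0]]'; python3 trk.py d
```

```text
t: 8.95
position: [0.5758, 0.1723, 0.2266]
orientation: [[0.995, -0.094, 0.022], [-0.096, -0.968, 0.232], [-0.001, -0.233, -0.972]]
wrist_force: [-0.1, 0.5, -6.5]
finger_gap: 0.451
t 8.95 mouth elev deg -13.48 tau_tool [-0.665 -0.054  0.101] F [-0.12  0.51 -6.48] gap 0.451 p [0.5758 0.1723 0.2266]
bands x(mm): [(-95, 59), (-85, 30), (-32, 27), (-13, 24), (40, 25)]
```

```bash
python3 -m inch '[[0.009,0,0,0,0,0,0],[0.017,0,0,0,0,0,0]]'; python3 trk.py e
```

```text
t: 9.25
position: [0.5757, 0.1723, 0.2266]
orientation: [[0.995, -0.093, 0.023], [-0.096, -0.964, 0.249], [-0.001, -0.25, -0.968]]
wrist_force: [-0.2, -0.5, -5.8]
finger_gap: 0.446
t 9.25 mouth elev deg -14.45 tau_tool [-0.651  0.006  0.032] F [-0.17 -0.49 -5.81] gap 0.446 p [0.5757 0.1723 0.2266]
bands x(mm): [(-95, 57), (-85, 31), (-32, 13), (-13, 23), (40, 26)]
```

```bash
python3 -m inch '[[0.009,0,0,0,0,0,0],[0.017,0,0,0,0,0,0]]'|head -1; python3 trk.py f
```

```text
t: 9.55
t 9.55 mouth elev deg -15.43 tau_tool [-0.708  0.011  0.013] F [ 0.18 -0.29 -6.49] gap 0.451 p [0.5757 0.1723 0.2266]
bands x(mm): [(-95, 60), (-85, 27), (-32, 25), (-13, 24), (40, 25)]
```

```bash
python3 -m inch '[[0.009,0,0,0,0,0,0],[0.017,0,0,0,0,0,0]]'|head -1; python3 trk.py g
```

```text
t: 9.85
t 9.85 mouth elev deg -16.40 tau_tool [-0.679  0.051 -0.018] F [-0.33  0.46 -5.93] gap 0.448 p [0.5758 0.1722 0.2266]
bands x(mm): [(-95, 55), (-85, 29), (-32, 31), (-13, 23), (40, 26)]
```

```bash
python3 -m inch '[[0.009,0,0,0,0,0,0],[0.017,0,0,0,0,0,0]]'|head -1; python3 trk.py h
```

```text
t: 10.15
t 10.15 mouth elev deg -17.38 tau_tool [-0.783  0.018  0.043] F [-0.44 -0.3  -5.92] gap 0.452 p [0.5757 0.1723 0.2266]
bands x(mm): [(-95, 58), (-85, 28), (-33, 33), (-13, 23), (40, 25)]
```

```bash
python3 -m inch '[[0.009,0,0,0,0,0,0],[0.017,0,0,0,0,0,0]]'|head -1; python3 trk.py i
```

```text
t: 10.45
t 10.45 mouth elev deg -18.35 tau_tool [-0.766 -0.015  0.021] F [ 0.04  0.25 -6.02] gap 0.452 p [0.5757 0.1722 0.2266]
bands x(mm): [(-95, 59), (-85, 29), (-32, 34), (-23, 19), (-12, 26), (40, 27)]
```

```bash
python3 -m inch '[[0.009,0,0,0,0,0,0]]'|head -1; python3 trk.py j
```

```text
t: 10.62
t 10.625 mouth elev deg -18.86 tau_tool [-0.851 -0.035  0.012] F [-0.76 -1.04 -6.79] gap 0.451 p [0.5758 0.1723 0.2267]
bands x(mm): [(-95, 53), (-85, 32), (-32, 34), (-23, 18), (-12, 25), (40, 26)]
```

```bash
python3 -m inch '[[0.009,0,0,0,0,0,0]]'|head -1; python3 trk.py k
```

```text
t: 10.8
t 10.8 mouth elev deg -19.38 tau_tool [-0.821 -0.013  0.013] F [ 0.74  0.36 -6.56] gap 0.452 p [0.5757 0.1723 0.2266]
bands x(mm): [(-95, 61), (-84, 28), (-32, 33), (-22, 18), (-11, 24), (40, 24)]
```

```bash
python3 -m inch '[[0.004,0,0,0,0,0,0]]'|head -1; python3 trk.py l
```

```text
t: 10.98
t 10.975 mouth elev deg -19.59 tau_tool [-0.825 -0.014  0.002] F [ 0.27 -0.27 -7.15] gap 0.446 p [0.5757 0.1722 0.2266]
bands x(mm): [(-95, 63), (-84, 25), (-32, 33), (-22, 20), (-11, 25), (41, 25)]
```

```bash
python3 -m inch '[[0.006,0,0,0,0,0,0],[0.009,0,0,0,0,0,0]]'|head -1; python3 trk.py m
```

```text
t: 11.28
t 11.275 mouth elev deg -20.11 tau_tool [-0.856  0.058  0.003] F [-0.24  0.28 -6.51] gap 0.454 p [0.5757 0.1722 0.2266]
bands x(mm): [(-95, 60), (-84, 29), (-32, 34), (-22, 20), (-11, 25), (41, 24)]
```

```bash
python3 -m inch '[[0.009,0,0,0,0,0,0]]'|head -1; python3 trk.py n
```

```text
t: 11.45
t 11.45 mouth elev deg -20.64 tau_tool [-0.908  0.009 -0.006] F [ 0.72 -0.5  -5.96] gap 0.447 p [0.5758 0.1724 0.2267]
bands x(mm): [(-94, 53), (-82, 28), (-30, 35), (-21, 25), (-9, 24), (43, 26)]
```

```bash
python3 -m inch '[[0.002,0,0,0,0,0,0]]'|head -1; python3 trk.py o
```

```text
t: 11.62
t 11.625 mouth elev deg -20.74 tau_tool [-0.829 -0.052  0.036] F [ 0.02  0.78 -6.58] gap 0.448 p [0.5757 0.1722 0.2266]
bands x(mm): [(-94, 55), (-79, 28), (-27, 34), (-17, 15), (-6, 25), (46, 25)]
```

```bash
python3 -m inch '[[0,0,0,0,0,0,0]]'|head -1; python3 trk.py p
```

```text
t: 11.8
t 11.8 mouth elev deg -20.73 tau_tool [-0.778  0.015 -0.001] F [ 0.46  0.31 -7.09] gap 0.448 p [0.5758 0.1722 0.2266]
bands x(mm): [(-94, 56), (-71, 28), (-19, 32), (1, 22)]
```

```bash
python3 -m inch '[[-0.012,0,0,0,0,0,0]]'|head -1; python3 trk.py q
```

```text
t: 11.98
t 11.975 mouth elev deg -20.01 tau_tool [-0.716 -0.041  0.037] F [-0.07 -0.49 -5.5 ] gap 0.451 p [0.5757 0.1721 0.2266]
bands x(mm): [(-94, 59), (-59, 28), (-7, 22), (14, 21)]
```

```bash
python3 -m inch '[[-0.05,0,0,0,0,0,0]]'|head -1; python3 trk.py r
```

```text
t: 12.15
t 12.15 mouth elev deg -17.11 tau_tool [-0.641  0.044 -0.012] F [ 0.71 -0.93 -6.03] gap 0.450 p [0.5756 0.1717 0.2265]
bands x(mm): [(-94, 59), (-57, 37), (-46, 29), (7, 23), (27, 22)]
```

```bash
python3 -m inch '[[0,0,0,0,0,0,0]]'|head -1; python3 trk.py s; python3 -c "
from h import *
snap('scene','pics/s5.png');a=cv2.imread('pics/s5.png');cv2.imwrite('pics/s5c.png',cv2.resize(a[90:240,350:550],None,fx=4,fy=4))"
```

```text
t: 12.32
t 12.325 mouth elev deg -17.23 tau_tool [-0.542 -0.026  0.036] F [ 0.12  0.26 -4.99] gap 0.453 p [0.5758 0.1728 0.2268]
bands x(mm): [(-95, 57), (-52, 39), (-41, 32), (11, 24), (21, 12), (33, 26)]
```

View pics/s5c.png

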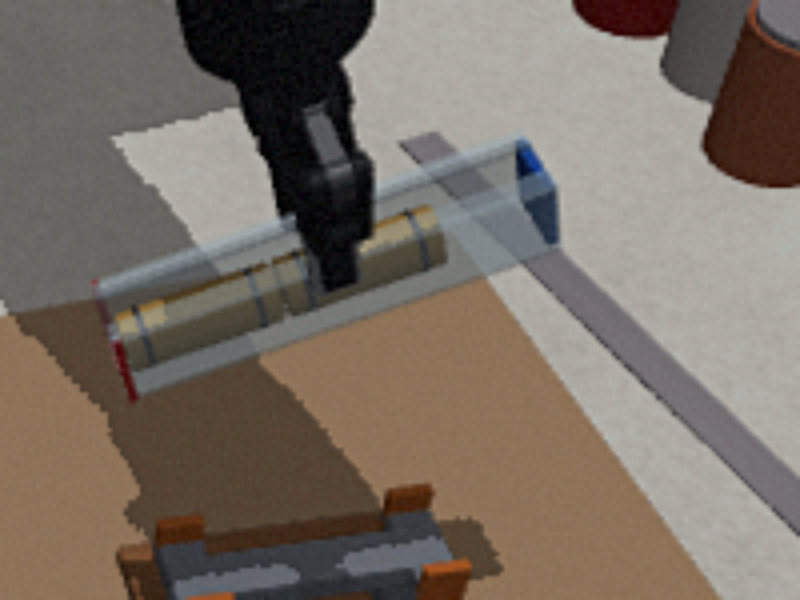

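View pics/k_s.png

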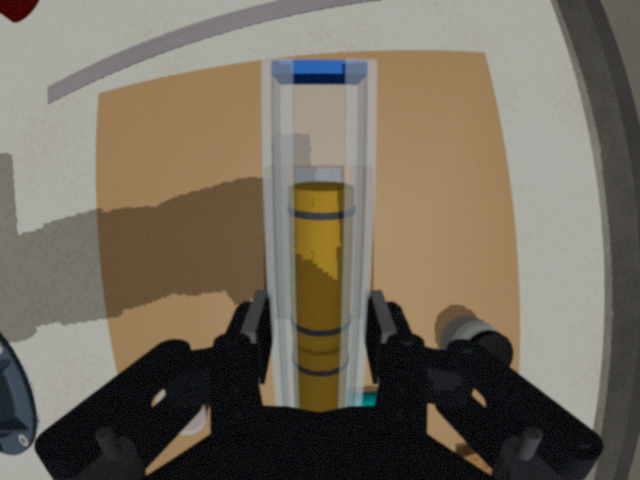

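```bash
python3 -m inch '[[0,0,0,0,0,0,0]]'|head -1; python3 trk.py u
```

```text
t: 12.55
t 12.55 mouth elev deg -17.20 tau_tool [-0.606  0.039  0.013] F [ 0.01 -0.05 -6.22] gap 0.449 p [0.5757 0.1721 0.2265]
bands x(mm): [(-94, 59), (-52, 40), (-41, 30), (11, 23), (22, 12), (33, 24)]
```

```bash
python3 -m inch '[[0.03,0,0,0,0,0,0],[0.058,0,0,0,0,0,0]]'|head -1; python3 trk.py v
```

```text
t: 12.85
t 12.85 mouth elev deg -20.62 tau_tool [-0.647 -0.009  0.006] F [ 0.5   0.36 -4.98] gap 0.449 p [0.5757 0.1721 0.2266]
bands x(mm): [(-94, 59), (-52, 36), (-41, 31), (11, 24), (34, 24)]
```

```bash
python3 -m inch '[[0.002,0,0,0,0,0,0]]'|head -1; python3 trk.py w
```

```text
t: 13.02
t 13.025 mouth elev deg -20.62 tau_tool [-0.725 -0.017 -0.006] F [-0.07  0.52 -6.04] gap 0.445 p [0.5757 0.1717 0.2265]
bands x(mm): [(-95, 57), (-46, 32), (-34, 31), (18, 22), (39, 21)]
```

```bash
python3 -m inch '[[-0.055,0,0,0,0,0,0]]'|head -1; python3 trk.py x
```

```text
t: 13.2
t 13.2 mouth elev deg -17.39 tau_tool [-0.586 -0.034  0.013] F [-0.15  0.23 -6.98] gap 0.451 p [0.5757 0.1714 0.2264]
bands x(mm): [(-95, 60), (-34, 21), (-21, 15), (32, 23)]
```

```bash
python3 -m inch '[[-0.11,0,0,0,0,0,0]]'|head -1; python3 trk.py y
```

```text
t: 13.38
t 13.375 mouth elev deg -11.07 tau_tool [-0.249  0.038 -0.016] F [-0.93 -0.4  -6.22] gap 0.450 p [0.5756 0.1713 0.2265]
bands x(mm): [(-95, 62), (-12, 23), (39, 19)]
```

```bash
python3 -m inch '[[0.0,0,0,0,0,0,0]]'|head -1; python3 trk.py z;  python3 -c "
from h import *
snap('scene','pics/s6.png');a=cv2.imread('pics/s6.png');cv2.imwrite('pics/s6c.png',cv2.resize(a[90:240,350:550],None,fx=4,fy=4))"
```

```text
t: 13.55
t 13.55 mouth elev deg -11.29 tau_tool [-0.254  0.002 -0.051] F [ 0.04  0.09 -5.27] gap 0.449 p [0.5758 0.1735 0.2267]
bands x(mm): [(-95, 61), (-68, 17), (-12, 25)]
```

View pics/s6c.png

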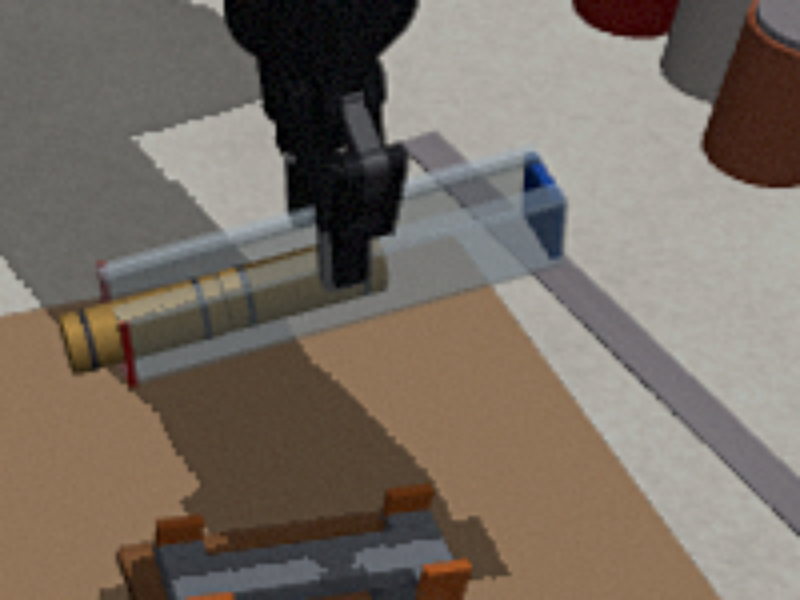

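View pics/k_z.png

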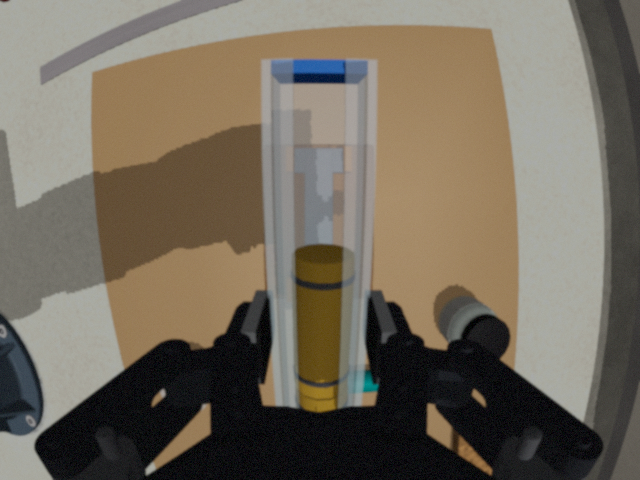

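Both fittings stopped after about 9 mm more travel than I wanted. The back fitting's centre is at +13.5 mm, so the front one should be at about +86 mm, or roughly 22 mm out. That is still inside the 1.5–30 mm window. I'll level gently and measure it properly.

```bash
python3 -m inch '[[-0.02,0,0,0,0,0,0],[-0.05,0,0,0,0,0,0],[-0.09,0,0,0,0,0,0],[-0.13,0,0,0,0,0,0],[-0.165,0,0,0,0,0,0],[-0.188,0,0,0,0,0,0],[-0.198,0,0,0,0,0,0],[-0.198,0,0,0,0,0,0]]'|head -1; python3 trk.py A;  python3 -c "
from h import *
_,i=snap('scene','pics/s7.png');a=cv2.imread('pics/s7.png');cv2.imwrite('pics/s7c.png',cv2.resize(a[110:210,355:465],None,fx=6,fy=6,interpolation=cv2.INTER_CUBIC))
o=observe();R0=o['orientation'];c=o['position']-R0[:,2]*G
def pt(x,y,z): return c+R0[:,1]*x+R0[:,0]*y-R0[:,2]*z
def cr(P): 
    u=np.array(proj(i,P)); return ((u-[355,110]+.5)*6-.5).round()
for n,q in [('rim top +y',(.1,.02,.02)),('rim bot +y',(.1,.02,-.02)),('rim top -y',(.1,-.02,.02))]: print(n,cr(pt(*q)))
for x in (.11,.115,.12,.125,.13): print(x,'end bottom',cr(pt(x,0,-.017)),'end top',cr(pt(x,0,.011)),'near side',cr(pt(x,.014,-.003)))
_,i=snap('top','pics/t7.png');a=cv2.imread('pics/t7.png');cv2.imwrite('pics/t7c.png',cv2.resize(a[180:270,160:290],None,fx=6,fy=6,interpolation=cv2.INTER_CUBIC))
def cr(P): 
    u=np.array(proj(i,P)); return ((u-[160,180]+.5)*6-.5).round()
for n,q in [('rim top +y',(.1,.02,.02)),('rim top -y',(.1,-.02,.02))]: print(n,cr(pt(*q)))
for x in (.11,.115,.12,.125,.13): print(x,'end top',cr(pt(x,0,.011)))
"
```

```text
t: 14.65
t 14.65 mouth elev deg 0.18 tau_tool [ 0.195 -0.029 -0.002] F [-0.45  1.05 -7.02] gap 0.449 p [0.5758 0.1724 0.2265]
bands x(mm): [(-95, 25), (-84, 23), (-12, 23), (40, 36)]
rim top +y [168. 307.]
rim bot +y [156. 411.]
rim top -y [134. 219.]
0.11 end bottom [107. 363.] end top [115. 290.] near side [122. 358.]
0.115 end bottom [ 91. 365.] end top [ 98. 292.] near side [106. 360.]
0.12 end bottom [ 74. 367.] end top [ 81. 294.] near side [ 89. 362.]
0.125 end bottom [ 58. 369.] end top [ 64. 296.] near side [ 72. 364.]
0.13 end bottom [ 41. 371.] end top [ 48. 298.] near side [ 56. 366.]
rim top +y [531. 154.]
rim top -y [512. 338.]
0.11 end top [574. 255.]
0.115 end top [597. 257.]
0.12 end top [620. 259.]
0.125 end top [643. 261.]
0.13 end top [666. 262.]
```

View pics/s7c.png

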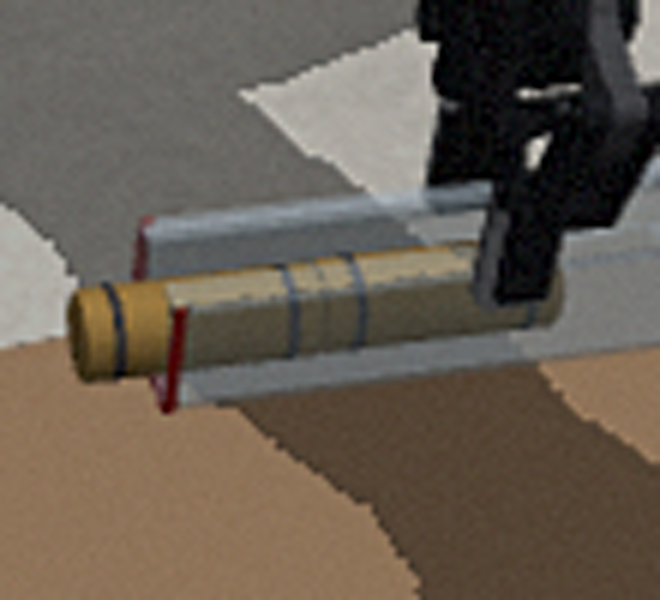

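View pics/t7c.png

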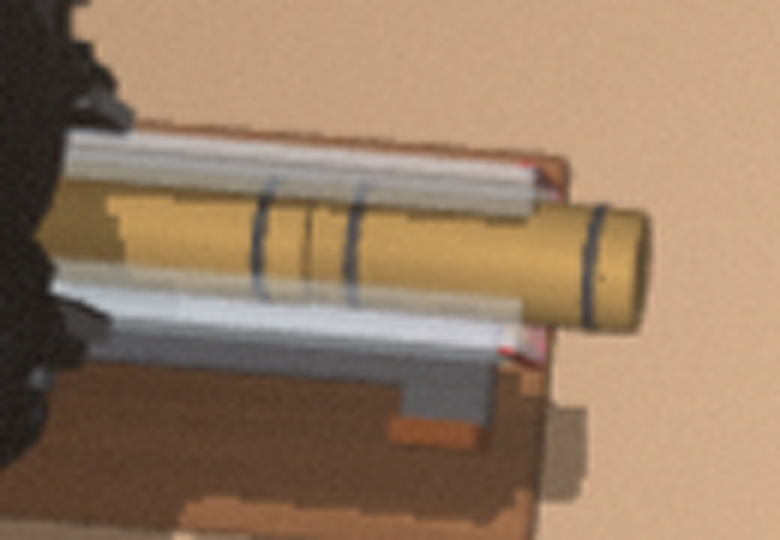

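The top and scene views put the protrusion at 22–26 mm. That is within limits, but it is more than the requested centimetre and close to the 30 mm bound. I'll ease the fittings back about 12 mm with a short mouth-up tilt of the same kind.

```bash
python3 -m inch '[[-0.03,0,0,0,0,0,0],[-0.08,0,0,0,0,0,0],[-0.13,0,0,0,0,0,0],[-0.18,0,0,0,0,0,0],[-0.225,0,0,0,0,0,0],[-0.265,0,0,0,0,0,0],[-0.29,0,0,0,0,0,0],[-0.3,0,0,0,0,0,0]]'|head -1; python3 trk.py B
```

```text
t: 15.8
t 15.8 mouth elev deg 17.41 tau_tool [0.911 0.011 0.02 ] F [ 0.45 -0.54 -6.2 ] gap 0.450 p [0.5758 0.1725 0.2264]
bands x(mm): [(-96, 22), (-26, 17), (-12, 29), (40, 33)]
```

```bash
python3 -m inch '[[-0.03,0,0,0,0,0,0],[-0.055,0,0,0,0,0,0]]'|head -1; python3 trk.py C
```

```text
t: 16.1
t 16.1 mouth elev deg 20.61 tau_tool [0.908 0.006 0.043] F [ 0.27 -0.39 -5.47] gap 0.451 p [0.5758 0.1721 0.2268]
bands x(mm): [(-96, 22), (-26, 17), (-12, 31), (40, 33)]
```

```bash
python3 -m inch '[[0,0,0,0,0,0,0]]'|head -1; python3 trk.py D
```

```text
t: 16.27
t 16.275 mouth elev deg 20.54 tau_tool [ 0.96  -0.001 -0.029] F [ 0.14 -0.23 -6.67] gap 0.452 p [0.5758 0.1726 0.2263]
bands x(mm): [(-96, 21), (-31, 22), (-18, 30), (35, 31), (45, 24)]
```

```bash
python3 -m inch '[[0.18,0,0,0,0,0,0],[0.2,0,0,0,0,0,0]]'|head -1; python3 trk.py E
```

```text
t: 16.58
t 16.575 mouth elev deg 8.96 tau_tool [ 0.363 -0.085 -0.001] F [-0.41 -0.1  -6.61] gap 0.452 p [0.5758 0.1704 0.2283]
bands x(mm): [(-96, 24), (-39, 15), (-28, 20), (24, 34), (35, 46), (47, 33)]
```

```bash
python3 -m inch '[[0.02,0,0,0,0,0,0],[0.06,0,0,0,0,0,0],[0.1,0,0,0,0,0,0],[0.13,0,0,0,0,0,0],[0.15,0,0,0,0,0,0],[0.155,0,0,0,0,0,0],[0.155,0,0,0,0,0,0]]'|head -1; python3 trk.py F;  python3 -c "
from h import *
_,i=snap('scene','pics/s8.png');a=cv2.imread('pics/s8.png');cv2.imwrite('pics/s8c.png',cv2.resize(a[110:210,355:465],None,fx=6,fy=6,interpolation=cv2.INTER_CUBIC))
_,i=snap('top','pics/t8.png');a=cv2.imread('pics/t8.png');cv2.imwrite('pics/t8c.png',cv2.resize(a[180:270,160:290],None,fx=6,fy=6,interpolation=cv2.INTER_CUBIC))
T=tubeR(-95.3,0);Rt=toolR(T)
for z in (.25,.1,.069,.068):
  pp=np.array([.5745,.19,z])+Rt[:,2]*G; print(pp,*[a.round(4) for a in rel(Rt,pp)])
"
```

```text
t: 17.5
t 17.5 mouth elev deg 0.19 tau_tool [0.143 0.021 0.015] F [-0.67  0.46 -6.48] gap 0.448 p [0.5758 0.1722 0.2267]
bands x(mm): [(-95, 26), (-84, 25), (-39, 16), (-28, 22), (24, 37), (35, 44), (47, 33)]
[0.5745 0.19   0.2285] [ 0.0034  0.0008 -0.0036] [-0.0029 -0.0174 -0.002 ]
[0.5745 0.19   0.0785] [ 0.0034  0.0008 -0.0036] [-0.0028 -0.0179  0.148 ]
[0.5745 0.19   0.0475] [ 0.0034  0.0008 -0.0036] [-0.0028 -0.018   0.179 ]
[0.5745 0.19   0.0465] [ 0.0034  0.0008 -0.0036] [-0.0028 -0.018   0.18  ]
```

View pics/s8c.png

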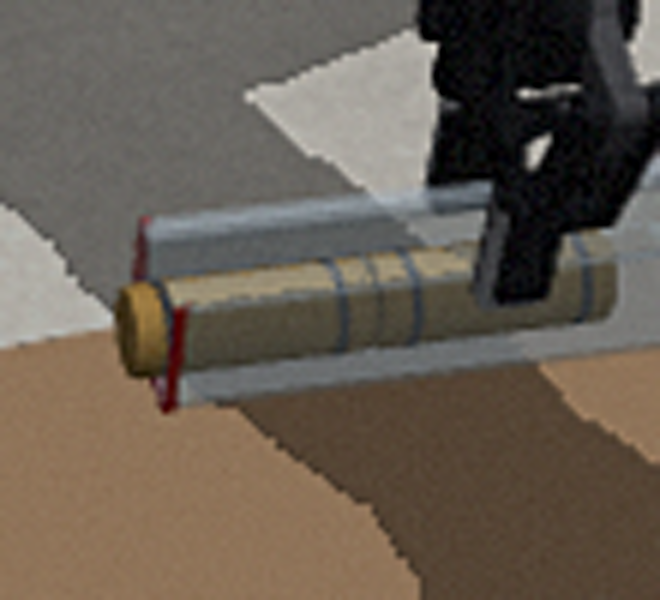

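View pics/t8c.png

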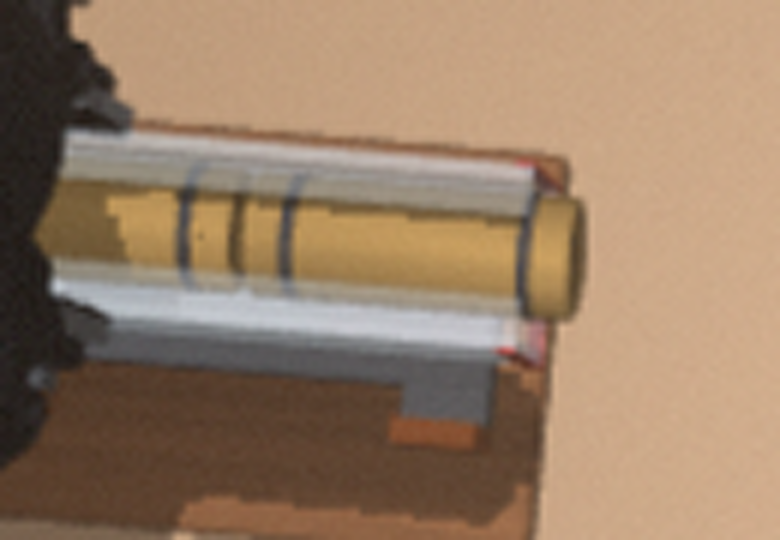

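```bash
python3 -m inch '[[0,0,0,0,-0.002,0.005,0],[0.001,0,-0.001,0,-0.006,0.02,0],[0.002,0,-0.002,-0.001,-0.01,0.04,0],[0.003,0.001,-0.003,-0.001,-0.014,0.062,0],[0.003,0.001,-0.003,-0.002,-0.017,0.085,0],[0.003,0.001,-0.003,-0.003,-0.018,0.105,0],[0.003,0.001,-0.003,-0.003,-0.018,0.12,0],[0.003,0.001,-0.003,-0.003,-0.018,0.128,0]]'; python3 -m inch '[[0,0,0,0,0,0.005,0],[0,0,0,0,0,0.005,0]]' >/dev/null; python3 trk.py H;  python3 -c "
from h import *
_,i=snap('scene','pics/s9.png');a=cv2.imread('pics/s9.png');cv2.imwrite('pics/s9c.png',cv2.resize(a[150:290,350:490],None,fx=4.2,fy=4.2,interpolation=cv2.INTER_CUBIC))
_,i=snap('top','pics/t9.png');a=cv2.imread('pics/t9.png');cv2.imwrite('pics/t9c.png',cv2.resize(a[180:280,140:270],None,fx=6,fy=6,interpolation=cv2.INTER_CUBIC))
T=tubeR(-95.3,0);Rt=toolR(T)
for z in (.1,.068):
  pp=np.array([.5745,.19,z])+Rt[:,2]*G; print(pp,*[a.round(4) for a in rel(Rt,pp)])
"
```

```text
t: 18.65
position: [0.5738, 0.19, 0.0973]
orientation: [[0.996, -0.093, -0.001], [-0.093, -0.996, -0.001], [-0.001, 0.001, -1.0]]
wrist_force: [0.7, 0.2, -5.3]
finger_gap: 0.454
t 18.9 mouth elev deg 0.01 tau_tool [ 0.144  0.001 -0.001] F [-0.58 -0.96 -5.51] gap 0.453 p [0.5745 0.19   0.0936]
bands x(mm): [(-95, 28), (-40, 14), (-28, 23), (24, 37), (35, 46), (46, 36)]
[0.5745 0.19   0.0785] [-0.0002 -0.0012 -0.001 ] [-0.0003  0.0002  0.0157]
[0.5745 0.19   0.0465] [-0.0002 -0.0012 -0.001 ] [-0.0003  0.0002  0.0477]
```

View pics/s9c.png

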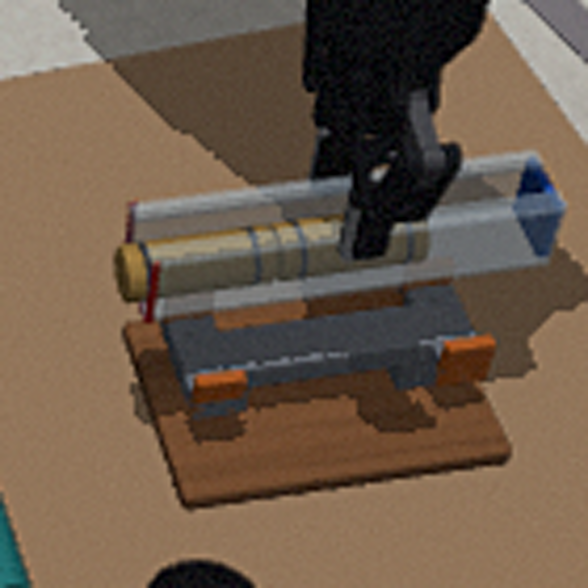

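View pics/t9c.png

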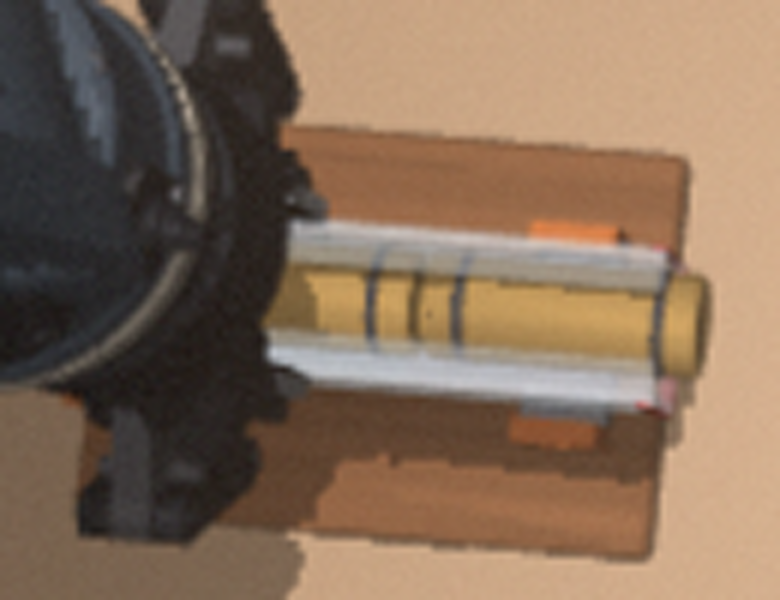

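View pics/k_H.png

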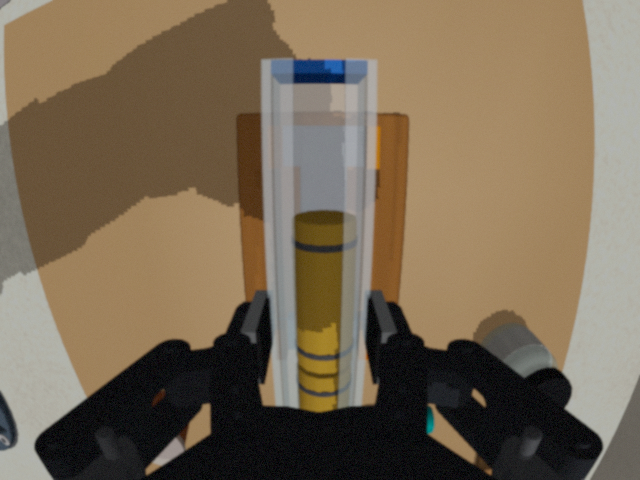

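```bash
python3 - <<'E'
from h import *
i=camera_info('wrist')
T=tubeR(-95.3,0)
for y in(.06,-.06):
  for x in (-.085,-.03): print(x,y,pw(i,np.array([.5745,.19,.012])+T@np.array([x,y,0])).round(1))
print('cheek inner top', [pw(i,np.array([.5745,.19,.06])+T@np.array([x,.024,0])).round(1) for x in(-.075,-.051)])
o=observe();R0=o['orientation'];c=o['position']-R0[:,2]*G
print('tube edges',[pw(i,c+R0@np.array([y,-.1,-.02])).round(1) for y in(-.02,.02)],[pw(i,c+R0@np.array([y,-.065,-.02])).round(1) for y in(-.02,.02)])
a=cv2.imread('pics/k_H.png');cv2.imwrite('pics/kHc.png',cv2.resize(a[40:240,220:420],None,fx=3,fy=3,interpolation=cv2.INTER_CUBIC))
E
```

```text
-0.085 0.06 [406.3 116.7]
-0.03 0.06 [403.7 194.7]
-0.085 -0.06 [231.5 116.7]
-0.03 -0.06 [234.1 194.7]
cheek inner top [array([362.7, 129.5]), array([362. , 172.2])]
tube edges [array([263.5,  59.9]), array([378.2,  60.3])] [array([264.3, 157.4]), array([377.2, 157.6])]
```

View pics/kHc.png

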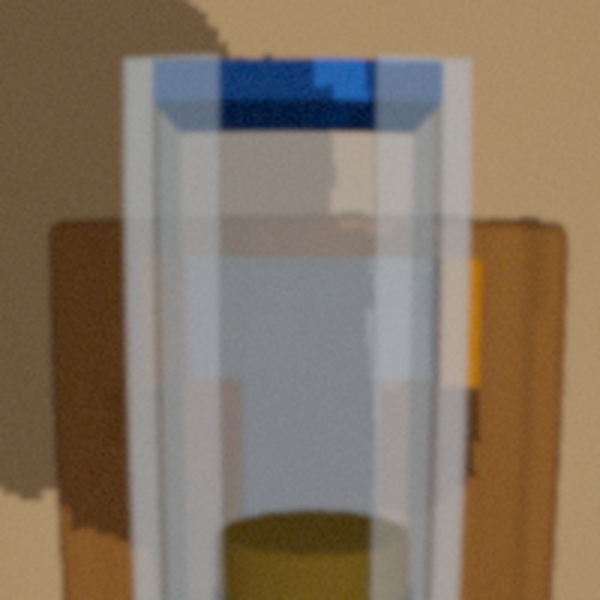

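```bash
python3 -m inch '[[0,0,0,0.001,0,0.006,0],[0,0,0,0.0015,0,0.013,0],[0,0,0,0.0017,0,0.02,0],[0,0,0,0.0017,0,0.026,0],[0,0,0,0.0017,0,0.031,0],[0,0,0,0.0017,0,0.034,0],[0,0,0,0.0017,0,0.035,0],[0,0,0,0.0017,0,0.035,0]]'; python3 trk.py I;  python3 -c "
from h import *
_,i=snap('scene','pics/s10.png');a=cv2.imread('pics/s10.png');cv2.imwrite('pics/s10c.png',cv2.resize(a[170:280,355:485],None,fx=5,fy=5,interpolation=cv2.INTER_CUBIC))
a=cv2.imread('pics/k_I.png');cv2.imwrite('pics/kIc.png',cv2.resize(a[40:240,220:420],None,fx=3,fy=3,interpolation=cv2.INTER_CUBIC))
T=tubeR(-95.3,0)
i=camera_info('wrist')
for X in(.5745,.578):print([pw(i,np.array([X,.19,.012])+T@np.array([-.085,y,0])).round(1) for y in(-.06,.06)],[pw(i,np.array([X,.19,.06])+T@np.array([-.063,y,0])).round(1) for y in(-.024,.024)])
"
```

```text
t: 20.05
position: [0.5761, 0.1899, 0.0587]
orientation: [[0.996, -0.093, 0.0], [-0.093, -0.996, -0.0], [0.0, 0.0, -1.0]]
wrist_force: [0.1, -0.1, -6.2]
finger_gap: 0.451
t 20.05 mouth elev deg 0.01 tau_tool [ 0.166  0.018 -0.014] F [ 0.07 -0.13 -6.16] gap 0.451 p [0.5761 0.1899 0.0587]
bands x(mm): [(-96, 31), (-40, 16), (-28, 24), (24, 40), (35, 45), (47, 36)]
[array([215.9, 115.1]), array([417.8, 114.9])] [array([264.5, 155.4]), array([368.3, 155.3])]
[array([221.5, 114.2]), array([423.3, 114.8])] [array([271.9, 154.5]), array([375.8, 154.8])]
```

View pics/s10c.png

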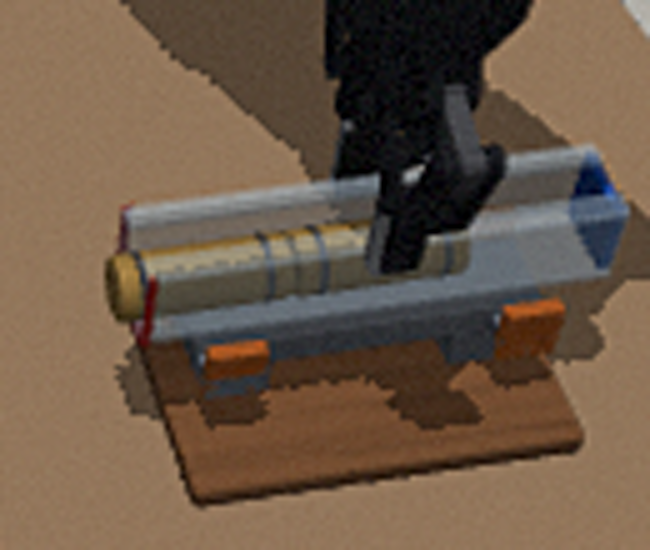

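View pics/kIc.png

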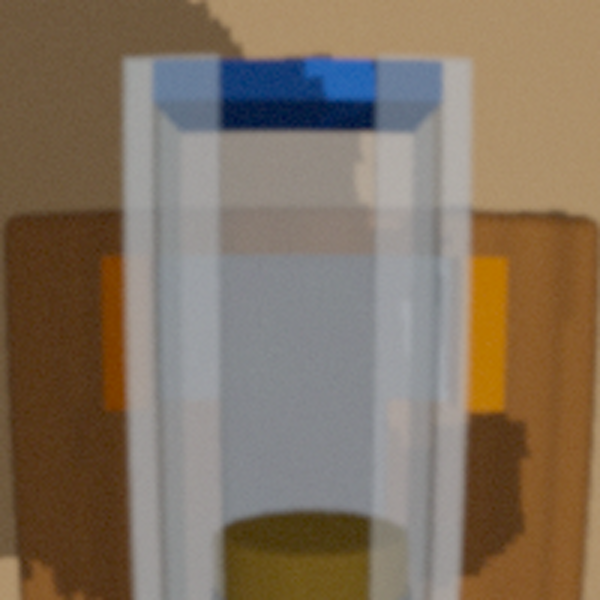

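```bash
python3 -m inch '[[0,0,0,0.001,0,0.001,0],[0,0,0,0.001,0,0.003,0],[0,0,0,0.001,0,0.006,0],[0,0,0,0.001,0,0.008,0],[0,0,0,0.001,0,0.0095,0],[0,0,0,0.001,0,0.0105,0],[0,0,0,0.001,0,0.0105,0]]'; python3 trk.py J
```

```text
t: 21.02
position: [0.577, 0.1898, 0.048]
orientation: [[0.996, -0.093, 0.0], [-0.093, -0.996, -0.0], [0.0, 0.0, -1.0]]
wrist_force: [0.5, -0.1, -6.2]
finger_gap: 0.448
t 21.025 mouth elev deg 0.01 tau_tool [ 0.123  0.007 -0.012] F [ 0.46 -0.09 -6.25] gap 0.448 p [0.577  0.1898 0.048 ]
bands x(mm): [(-95, 30), (-40, 17), (-28, 25), (24, 39), (35, 47), (47, 37)]
```

No contact yet. I'll lower it in 0.5 mm steps until the force changes.

```bash
python3 -m inch '[[0,0,0,0,0,0.0005,0],[0,0,0,0,0,0.001,0]]'|grep force; python3 -m inch '[[0,0,0,0,0,0.0005,0],[0,0,0,0,0,0.0005,0]]'|grep force;python3 -m inch '[[0,0,0,0,0,0.0005,0],[0,0,0,0,0,0.0005,0]]'|egrep 'force|position'
```

```text
wrist_force: [-0.5, 0.3, -6.1]
wrist_force: [-1.0, 0.4, -6.6]
position: [0.577, 0.1898, 0.046]
wrist_force: [0.3, -0.4, -6.3]
```

```bash
python3 -m inch '[[0,0,0,0,0,0.0005,0],[0,0,0,0,0,0.001,0]]'|grep force; python3 -m inch '[[0,0,0,0,0,0.0005,0],[0,0,0,0,0,0.0005,0]]'|egrep 'force|pos';python3 -c "
from h import *
state()
_,i=snap('scene','pics/s11.png');a=cv2.imread('pics/s11.png');cv2.imwrite('pics/s11c.png',cv2.resize(a[170:280,355:485],None,fx=5,fy=5,interpolation=cv2.INTER_CUBIC))"
```

```text
wrist_force: [0.6, 0.2, -3.5]
position: [0.5772, 0.19, 0.045]
wrist_force: [-1.7, 0.9, 0.5]
t 22.325 mouth elev deg -0.01 tau_tool [ 0.133 -0.371  0.027] F [-1.75  0.87  0.55] gap 0.446 p [0.5772 0.19   0.045 ]
```

View pics/s11c.png

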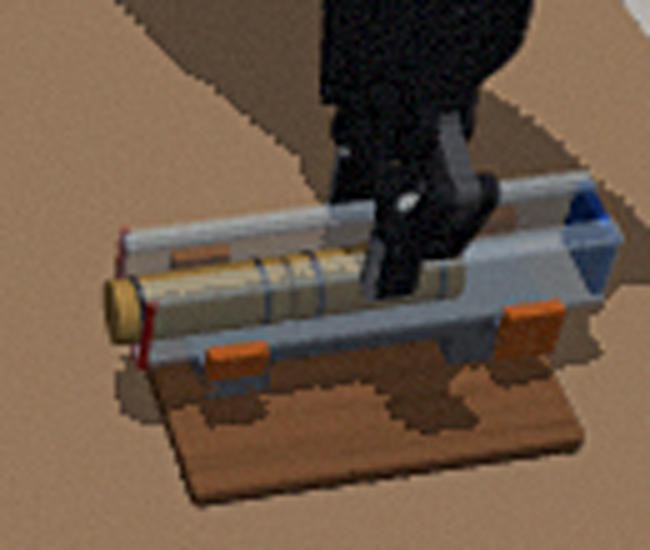

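The tube is seated: the force went from -6.2 N to about 0 with the TCP at 0.045 m, which matches the expected height. Now I'll release it.

```bash
python3 -m inch '[[0,0,0,0,0,0,48],[0,0,0,0,0,0,52],[0,0,0,0,0,0,60],[0,0,0,0,0,0,70],[0,0,0,0,0,0,80],[0,0,0,0,0,0,80]]'; python3 trk.py L
```

```text
t: 23.12
position: [0.5771, 0.1898, 0.0446]
orientation: [[0.996, -0.093, 0.0], [-0.093, -0.996, -0.0], [0.0, 0.0, -1.0]]
wrist_force: [0.7, -0.2, -0.1]
finger_gap: 0.799
t 23.125 mouth elev deg 0.01 tau_tool [-0.042 -0.018  0.021] F [ 0.68 -0.2  -0.11] gap 0.799 p [0.5771 0.1898 0.0446]
bands x(mm): [(-96, 30), (-39, 16), (-28, 25), (24, 38), (35, 47), (47, 38)]
```

View pics/k_L.png

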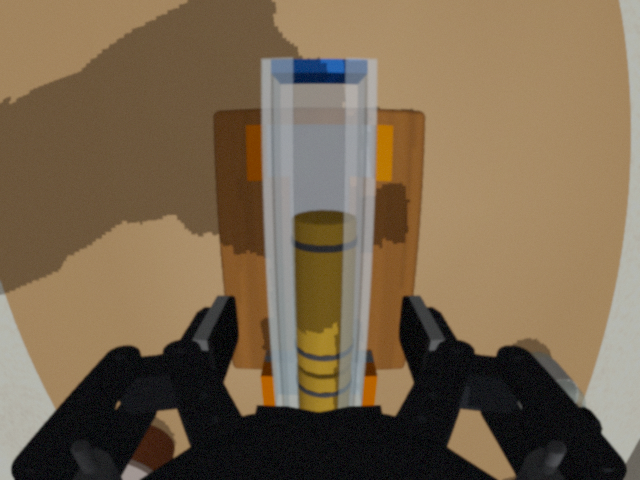

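Released, with the tube centred between the cheeks and both fingers clear of it. I'll retract straight up.

```bash
python3 -m inch '[[0,0,0,0,0,-0.005,80],[0,0,0,0,0,-0.02,80],[0,0,0,0,0,-0.045,80],[0,0,0,0,0,-0.075,80],[0,0,0,0,0,-0.11,80],[0,0,0,0,0,-0.14,80],[0,0,0,0,0,-0.16,80],[0,0,0,0,0,-0.17,80]]'|head -2
python3 -m inch '[[0,0,0,0,-0.02,0,80],[0,0,0,0,-0.05,0,80],[0,0,0,0,-0.09,0,80],[0,0,0,0,-0.13,-0.02,80],[0,0,0,0,-0.16,-0.03,80],[0,0,0,0,-0.18,-0.04,80],[0,0,0,0,-0.18,-0.04,80]]'|head -2
python3 -c "
from h import *
_,i=snap('scene','pics/s12.png');a=cv2.imread('pics/s12.png');cv2.imwrite('pics/s12c.png',cv2.resize(a[170:280,355:485],None,fx=5,fy=5,interpolation=cv2.INTER_CUBIC))
_,i=snap('top','pics/t12.png');a=cv2.imread('pics/t12.png');cv2.imwrite('pics/t12c.png',cv2.resize(a[190:280,140:270],None,fx=6,fy=6,interpolation=cv2.INTER_CUBIC))"
```

```text
t: 24.18
position: [0.5775, 0.19, 0.2169]
t: 25.05
position: [0.5934, 0.3714, 0.2534]
```

View pics/s12.png

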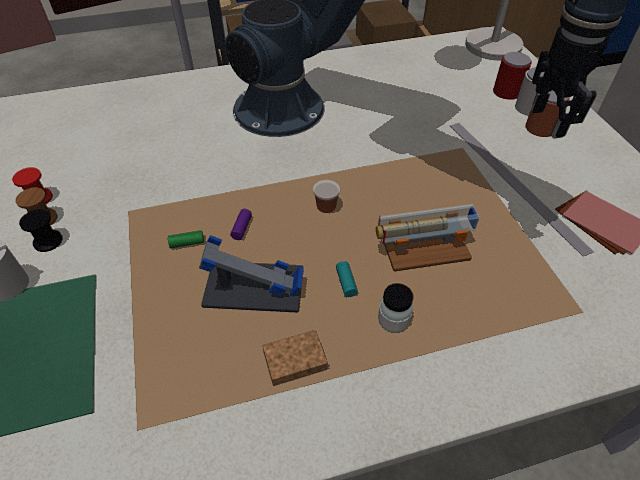

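View pics/t12c.png

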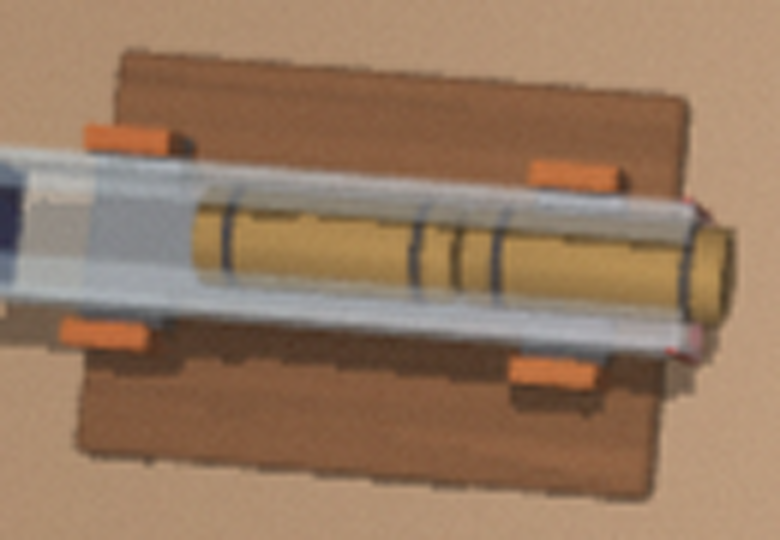

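View pics/s12c.png

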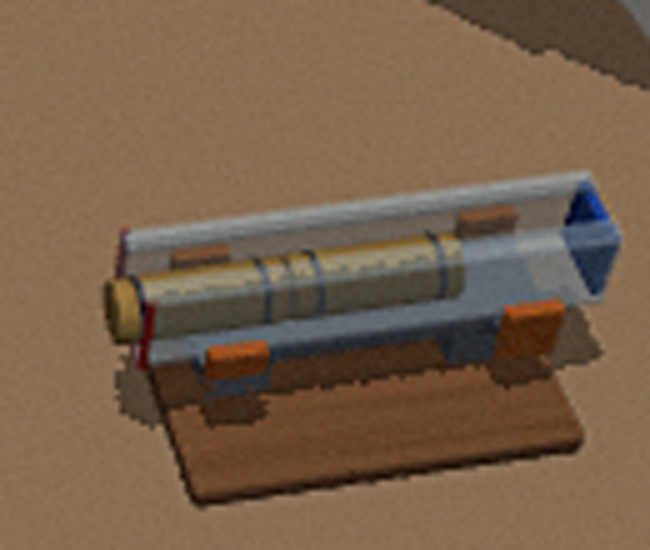

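The tube lies level between all four cheeks, slot up. The front fitting sticks out 9–12 mm and the second is inside. The pot, jar and cork block are where they started, so I'm handing it in.

```bash
python3 -c "
from rig import *
print(sign_off())"
```

```text
the job is handed in; nothing more can be done
None
```

I tipped the tube, laid it level in the orange-cheeked cradle and let go, with the first fitting sticking out about 1 cm. I handed the job in at about 25 s; no verdict was reported.

**What I did:** I pinched the tube at its centre on the rest, lifted it and carried it over the cradle. Then I tipped it mouth-down in small steps while watching the fittings in the wrist camera. They started to slide at about 20 degrees below level, and I stopped them by easing the tilt back.

**What went wrong:** The stop came late. The first fitting ended up 22 to 26 mm past the rim instead of about 10 mm, still inside the allowed 30 mm, and nothing fell out. I corrected this with a short mouth-up tilt to about 20.6 degrees, which slid both fittings back about 13 mm. Then I levelled the tube, lowered it until the wrist force showed it was seated, and released it.

**Last checks:**
- **Tube:** in the final pictures it lies level between all four cheeks, slot up, and the arm is well clear of it.
- **First fitting:** it sticks out about 9.5 mm by the wrist camera and about 12 mm by the top camera.
- **Second fitting:** it is wholly inside, centred about 2 mm from the tube's centre.
- **Bystanders:** the paint pot, dye jar, cork block and look-alikes show no movement.
- **Disagreement:** the top and wrist cameras differed by about 3 mm on the cradle's sideways position. I set the tube down nearer the wrist camera's reading, and it went in without touching the cheeks.

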